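# Check the caps and start the bottle shaker

## Robot

A 6-joint arm with a two-finger parallel gripper is mounted at the origin on the work surface. World frame = base frame: x ahead of the robot, y to its left, z up, the work surface at z = 0. Lengths are in mm, angles in rad, forces in N, time in s.
With the tool pointing down it reaches from about 275 to 750 mm from the base axis. Payload 10.2 kg.
Tool frame: the origin (TCP) lies on the front face of the gripper's body, between the roots of the fingers; the fingertips stand 73 mm ahead of it and the grasp point (between the pads) lies 54 mm ahead of it; z points along the fingers, y is the direction in which the jaws open and shut (so a half turn about z gives the same grasp; the last joint's range is limited). The gripper opens to 85 mm and grips with 20 to 120 N. Pads are 22 mm wide; open, the fingers measure 114 mm over their backs; the gripper's body (76 mm by 85 mm) begins 54 mm behind the grasp point. The pads swing forward as they close: fully open they stand 13 mm farther back than shut.
Start: joints at [1.021, 0.313, 1.498, -0, 1.331, -0.223], TCP at [168.545, 497.216, 303.894] pointing down, gripper open.
Joint ranges: [-2.94, 2.94], [-0.97, 2.17], [0.19, 2.56], [-1.23, 4.37], [0.02, 3.11], [-2.88, 2.88]. Speed limits (rad/s): [2.39, 2.39, 3.01, 3.14, 3.14, 3.14].

## Interface

Orientations are given as a unit quaternion [w, x, y, z].
In Python, from rig import ctrl gives the robot as it stands.
- The arm moves only by the tool move_arm, never from a script. Its argument "series" is a list of rows, each a list of 3 entries, a list of its own where there are three numbers: the shift along the tool's x, y, z in mm, then the turn about the tool's z in degrees, then the opening, from 0 (shut) to 1 (fully open). In form: [[[tx, ty, tz], yaw, grip], ...]. A call has 1 to 10 rows; each row is the pose to reach, as a shift and turn from the pose commanded when the call began, along the tool's axes at that moment; what a row does not reach only later rows make up. A row lasts 1/8 s, in which the tool goes at most 62.5 mm and 10.7 degrees, less where a joint would pass 70% of its speed; a pose out of reach is approached as far as the arm can. A call with a gripper value outside its range is refused whole. The fingers move at their own pace and stop on an object; "force" is the grip in N (left out, the last holds). Time passes only in rows, so rows that repeat a pose let the fingers close. It gives the time, the measured TCP pose, the force and the opening at its end, in the units of the state.
- ctrl.sense(): the state, without advancing time (a new reading comes with each control period).
- ctrl.capture(name): name is "scene" or "top" or "wrist"; returns (picture, depth): 400x640x3 uint8, red, green, blue; 400x640 float32, mm along the optical axis (not along the pixel's ray), 0 where there is no reading.
- ctrl.camera_model(name): a dict with "fov_y" (degrees; the focal length in pixels is half the picture's height over the tangent of half this angle, whatever the lens; pixels are square), "cx", "cy" (the principal point, pixels), "dist_coeffs" ([k1, k2, p1, p2, k3] as OpenCV has them; the pictures are not rectified), "rvec" (rotation vector, rad) and "tvec" (3), from world to camera coordinates, as OpenCV has them. Camera axes: x right, y down, z forward; pixel columns grow to the right and rows downward; lengths in mm; the calibration is good to about 2 mm. A picture is of the moment at which its call begins: read the wrist's pose just before it. camera_model takes no time and is no camera call; for the wrist camera it gives the pose at the moment of the call.
- ctrl.finish_job(): hands the job in, once; it reports no verdict.
The state is a dict: "time_s": time; "joints": joint angles; "dq": joint speeds; "tau": joint torques, N m; "eef_pos": TCP position; "ee_rot": TCP orientation; "force": force on the tool from outside, world axes, zero at the start; "wrist_torque": the same for the moment, N m; "grip_width": opening from 0.0 (shut) to 1.0 (fully open).
Only numpy, scipy, OpenCV 4.12 (cv2) and the standard library are available. Lean on these libraries where they do the work, as an engineer would, in place of code of your own. Each camera call takes 0.05 s, during which the arm holds its last target.

## Task

Before the shaker runs, nip up the cap of every bottle in its rack by turning it clockwise until it stops: a sound cap stops almost at once, a loose one turns about a tenth of a turn first. Stand the bottles that had loose caps upright in the steel rework tray and leave the sound ones in the rack; then take the lock pin from its small square stand and push it fully home in the rack's pin hole. Only after all that, flip the start station's cover right back until it stays open by itself, press the start button fully in and let go, leaving the cover open and the other things on the bench undisturbed.

Things in the scene. Friction and masses are not known exactly. Their poses are not given: they have to be found in the camera images.
- bottle_a: square white plastic sample bottle, 42 x 42 mm, body 48 mm tall, with a round ribbed screw cap 34 mm in diameter between 60 and 82 mm above the bottle's underside (narrow neck below it); about 110 g. Origin: centre of the underside, z up, x and y along the flat sides. It starts standing in one of the rack's pockets, which keeps it from turning. May be absent.
- cap_a (a joint): turn of the cap of bottle_a on its bottle, rad, clockwise from above positive, 0 at the start. Turned clockwise with hardly any effort (0.04 N m), a sound cap comes to its hard stop after 0.15 rad (9 degrees), a loose one only after 0.6 rad (34 degrees); past the stop the grip slips. It stays where it is left. The white line on the cap's top starts along the bottle's +x. Loose and sound caps look alike.
- bottle_b: square white plastic sample bottle, 42 x 42 mm, body 48 mm tall, with a round ribbed screw cap 34 mm in diameter between 60 and 82 mm above the bottle's underside (narrow neck below it); about 110 g. Origin: centre of the underside, z up, x and y along the flat sides. It starts standing in one of the rack's pockets, which keeps it from turning. May be absent.
- cap_b (a joint): turn of the cap of bottle_b on its bottle, rad, clockwise from above positive, 0 at the start. Turned clockwise with hardly any effort (0.04 N m), a sound cap comes to its hard stop after 0.15 rad (9 degrees), a loose one only after 0.6 rad (34 degrees); past the stop the grip slips. It stays where it is left. The white line on the cap's top starts along the bottle's +x. Loose and sound caps look alike.
- bottle_c: square white plastic sample bottle, 42 x 42 mm, body 48 mm tall, with a round ribbed screw cap 34 mm in diameter between 60 and 82 mm above the bottle's underside (narrow neck below it); about 110 g. Origin: centre of the underside, z up, x and y along the flat sides. It starts standing in one of the rack's pockets, which keeps it from turning. May be absent.
- cap_c (a joint): turn of the cap of bottle_c on its bottle, rad, clockwise from above positive, 0 at the start. Turned clockwise with hardly any effort (0.04 N m), a sound cap comes to its hard stop after 0.15 rad (9 degrees), a loose one only after 0.6 rad (34 degrees); past the stop the grip slips. It stays where it is left. The white line on the cap's top starts along the bottle's +x. Loose and sound caps look alike.
- bottle_d: square white plastic sample bottle, 42 x 42 mm, body 48 mm tall, with a round ribbed screw cap 34 mm in diameter between 60 and 82 mm above the bottle's underside (narrow neck below it); about 110 g. Origin: centre of the underside, z up, x and y along the flat sides. It starts standing in one of the rack's pockets, which keeps it from turning. May be absent.
- cap_d (a joint): turn of the cap of bottle_d on its bottle, rad, clockwise from above positive, 0 at the start. Turned clockwise with hardly any effort (0.04 N m), a sound cap comes to its hard stop after 0.15 rad (9 degrees), a loose one only after 0.6 rad (34 degrees); past the stop the grip slips. It stays where it is left. The white line on the cap's top starts along the bottle's +x. Loose and sound caps look alike.
- bottle_e: square white plastic sample bottle, 42 x 42 mm, body 48 mm tall, with a round ribbed screw cap 34 mm in diameter between 60 and 82 mm above the bottle's underside (narrow neck below it); about 110 g. Origin: centre of the underside, z up, x and y along the flat sides. It starts standing in one of the rack's pockets, which keeps it from turning. May be absent.
- cap_e (a joint): turn of the cap of bottle_e on its bottle, rad, clockwise from above positive, 0 at the start. Turned clockwise with hardly any effort (0.04 N m), a sound cap comes to its hard stop after 0.15 rad (9 degrees), a loose one only after 0.6 rad (34 degrees); past the stop the grip slips. It stays where it is left. The white line on the cap's top starts along the bottle's +x. Loose and sound caps look alike.
- shaker: fixed orbital shaker, 200 x 270 mm (x, y), carrying an aluminium rack 150 x 226 mm whose top is 96 mm above the bench (the shaker's origin is on the bench, at the centre). Five square pockets of 46 mm at (x, y) = (-38,-76), (-38,0), (-38,76), (38,-76), (38,0) mm in the shaker's frame; the bottles stand on the pocket floors 66 mm above the bench with their sides along the shaker's axes. The sixth place, (38,76), has the round pin hole.
- pin_hole (a point): centre of the mouth of the rack's lock-pin hole, in the rack's top face, 8 mm in diameter, 30 mm deep, axis vertical, 1.5 mm chamfer
- pin: upright lock pin, 30 g: steel shank 6 mm in diameter, 45 mm long with a tapered foot, under a round black head 16 mm in diameter and 26 mm tall (45 to 71 mm above the origin). Origin: centre of the foot, z up. It starts with 30 mm of the shank in the hole of its stand.
- pin_stand: loose weighted steel block 60 x 60 x 34 mm, 0.5 kg, with the pin's 8 mm hole in the middle of its top, 30 mm deep. Origin: centre of the underside. May be knocked aside with the pin in it.
- tray: loose shallow steel rework tray, open on top, 200 x 120 mm (its x, y) outside, 22 mm tall, walls and floor 4 mm thick, 0.7 kg, empty at the start. Origin: centre of the underside, z up.
- station: fixed start station: grey box 120 x 110 x 60 mm (x, y, z) with a shroud of four upright walls on its top, 84 x 80 mm outside, 76 x 72 mm inside, its rim 88 mm above the bench; the start button stands inside, the hinged cover closes it. Origin: on the bench at the centre of the box, which is straight below the button (white, round, 32 mm in diameter, its top 82 mm above the bench, 6 mm below the rim); its x points from the cover's tab towards the hinge.
- start (a joint): travel of the start push button, m, straight down, 0 out and 0.006 fully in; 5 N fully in, springs back when let go
- cover (a joint): opening of the cover, rad: 0 shut, 2.1 fully thrown back. Its hinge line runs along the station's y through (42, 0, 88.5) mm in the station's frame; the free edge swings up and towards +x; the cover moves freely, falls shut when let go short of upright, and past about 1.65 it falls back and stays on its stop at 2.1
- cover_tab (a point): grip point on the cover's tab, 107 mm from the hinge and 6 mm above the hinge line's level when shut. The tab is 12 mm wide (station's y), 16 mm tall and sticks out 35 mm beyond the cover's free edge (78 mm wide cover), in front of the shroud towards the station's -x; this point is 25 mm from that edge. Site axes turn with the cover and lie along the station's when shut.
- beaker: bystander: open glass beaker, 56 mm across, 75 mm tall; origin at the centre of its underside
- tape: bystander: lying roll of paper tape, 52 mm across, 24 mm tall; origin at the centre of its underside
- reagent: bystander: closed amber glass bottle, 72 mm across, 130 mm tall; origin at the centre of its underside
- buffer: bystander: closed clear glass bottle, 72 mm across, 130 mm tall; origin at the centre of its underside
- jar: bystander: closed white jar, 56 mm across, 60 mm tall; origin at the centre of its underside
Not all that is in view belongs to the job. What is shaped like the bottle_b but green, orange or pink is not meant.

How it is judged (in metres and radians):
On the way, in this order (a step that is already met when the one before it is completed fails the run):
1. every cap is turned to its stop and every bottle that had a loose cap stands upright in the rework tray, let go (x of bottle_b in the frame of tray between -0.085 and 0.085 m and y of bottle_b in the frame of tray between -0.045 and 0.045 m and z of each of bottle_b, bottle_d in the frame of tray below 0.015 m and angle between each of bottle_b, bottle_d's own z axis and vertical below 0.12 rad and x of bottle_d in the frame of tray between -0.085 and 0.085 m and y of bottle_d in the frame of tray between -0.045 and 0.045 m and value of joint each of cap_a, cap_c, cap_e above 0.09 rad and value of joint each of cap_b, cap_d above 0.48 rad and contact force between the fingers and bottle_b below 0.5 N and contact force between the fingers and bottle_d below 0.5 N and value of joint cover below 0.3 rad), for 0.2 s.
2. the lock pin is fully home in the rack's hole, the cover still shut (horizontal distance between pin and pin_hole below 0.005 m and z of pin in the frame of pin_hole below -0.024 m and angle between pin's own z axis and vertical below 0.2 rad and value of joint cover below 0.3 rad), for 0.2 s.
3. the cover is thrown back and stays by itself, the button not yet pressed (value of joint cover above 1.7 rad and value of joint start below 0.002 m and contact force between the fingers and cover below 0.3 N), for 0.3 s.
4. the start button is pressed in with the cover open (value of joint start above 0.0045 m and value of joint cover above 1.6 rad), for 0.05 s.
At the end, for the whole second after the job is handed in: Caps within 0.12 rad (loose) or 0.06 rad (sound) of their stops; bottles that had loose caps upright on the tray's floor, the others upright in the rack; pin 24 mm or more deep in its hole, within 5 mm of its axis; cover open beyond 1.6 rad, button out; bottles and pin at rest (value of joint each of cap_a, cap_c, cap_e above 0.09 rad and value of joint each of cap_b, cap_d above 0.48 rad and x of bottle_b in the frame of tray between -0.085 and 0.085 m and y of bottle_b in the frame of tray between -0.045 and 0.045 m and z of each of bottle_b, bottle_d in the frame of tray below 0.015 m and angle between each of bottle_b, bottle_d, bottle_a, bottle_c, bottle_e's own z axis and vertical below 0.12 rad and x of bottle_d in the frame of tray between -0.085 and 0.085 m and y of bottle_d in the frame of tray between -0.045 and 0.045 m and x of bottle_a in the frame of shaker between -0.075 and 0.075 m and y of bottle_a in the frame of shaker between -0.11 and 0.11 m and z of each of bottle_a, bottle_c, bottle_e in the frame of shaker below 0.072 m and x of bottle_c in the frame of shaker between -0.075 and 0.075 m and y of bottle_c in the frame of shaker between -0.11 and 0.11 m and x of bottle_e in the frame of shaker between -0.075 and 0.075 m and y of bottle_e in the frame of shaker between -0.11 and 0.11 m and horizontal distance between pin and pin_hole below 0.005 m and z of pin in the frame of pin_hole below -0.024 m and angle between pin's own z axis and vertical below 0.2 rad and value of joint cover above 1.6 rad and value of joint start below 0.002 m and linear speed of each of bottle_a, bottle_b, bottle_c, bottle_d, bottle_e, pin below 0.02 m/s); the robot touches nothing.
It fails at once if the start button is pressed while a bottle that had a loose cap is still in the rack or the pin is not home (value of joint start above 0.003 m and ((x of bottle_b in the frame of shaker between -0.075 and 0.075 m and y of bottle_b in the frame of shaker between -0.11 and 0.11 m and z of bottle_b in the frame of shaker below 0.072 m and angle between bottle_b's own z axis and vertical below 0.12 rad) or (x of bottle_d in the frame of shaker between -0.075 and 0.075 m and y of bottle_d in the frame of shaker between -0.11 and 0.11 m and z of bottle_d in the frame of shaker below 0.072 m and angle between bottle_d's own z axis and vertical below 0.12 rad) or not (horizontal distance between pin and pin_hole below 0.005 m and z of pin in the frame of pin_hole below -0.024 m and angle between pin's own z axis and vertical below 0.2 rad))).
It fails at once if a bystander is pushed more than 60 mm or tipped over (distance of any of beaker, tape, reagent, buffer, jar from where it was at the start of the episode above 0.06 m or angle between any of beaker, tape, reagent, buffer, jar's own z axis and vertical above 0.6 rad).
Of bottle_b, bottle_d only 1 to 2 are there at a start; the rules pass over those that are not, and their reading is None.
Of bottle_a, bottle_c, bottle_e only 2 to 3 are there at a start; the rules pass over those that are not, and their reading is None.
At some moment in a run one of tray, pin_stand may be knocked a few centimetres aside while the robot is not near it.
It also fails if it takes over 210 s, if anything falls off the work surface, if the arm or the gripper's body presses on something with over 40 N, if the wrist force passes 120 N, or if a joint passes its speed limit or range.

## Working session

There is one attempt and no reset: what is moved stays moved. The work goes in short steps, Python scripts to look and compute and a tool call to move; the robot and the scene stay as the last step left them, time stands still between calls to the robot, and variables do not carry over. Pictures are saved under pics/ and viewed, and the job is handed in when it is done.

Besides the shell and the picture viewer there is one more tool, called by a JSON object that holds its "name" and its "arguments". move_arm: Moves the arm, as the interface text tells. Its arguments: {"type":"object","properties":{"series":{"type":"array","items":{"type":"array"}},"force":{"type":"number"}},"required":["series"]}

```bash
ls; mkdir -p pics; cat > h.py <<'E'
import numpy as np, cv2
from rig import ctrl
def save(name,fn):
    p,d=ctrl.capture(name); cv2.imwrite('pics/'+fn,p[:,:,::-1]); return p,d
def K(m):
    f=200/np.tan(np.radians(m['fov_y'])/2); return np.array([[f,0,m['cx']],[0,f,m['cy']],[0,0,1.]])
def cloud(m,d):
    k=K(m);h,w=d.shape
    u,v=np.meshgrid(np.arange(w,dtype=float),np.arange(h,dtype=float))
    n=cv2.undistortPointsIter(np.stack([u,v],-1).reshape(-1,1,2),k,np.array(m['dist_coeffs']),None,None,(3,50,1e-9)).reshape(h,w,2) if hasattr(cv2,'undistortPointsIter') else cv2.undistortPoints(np.stack([u,v],-1).reshape(-1,1,2),k,np.array(m['dist_coeffs'])).reshape(h,w,2)
    P=np.dstack([n*d[...,None],d]); R=cv2.Rodrigues(np.array(m['rvec'],float))[0]
    P=(P-np.array(m['tvec']).ravel())@R
    P[d<=0]=np.nan
    return P
def ray(m,u,v,z):
    n=cv2.undistortPoints(np.array([[[u,v]]],float),K(m),np.array(m['dist_coeffs'])).ravel()
    R=cv2.Rodrigues(np.array(m['rvec'],float))[0]; t=np.array(m['tvec']).ravel()
    o=-R.T@t; dd=R.T@np.array([n[0],n[1],1]); s=(z-o[2])/dd[2]; return o+s*dd
E
python3 - <<'E'
from h import *
for n in ['scene','top','wrist']:
    p,d=save(n,n+'0.png'); m=ctrl.camera_model(n); print(n,m)
    np.savez('pics/%s0.npz'%n,p=p,d=d)
print(ctrl.sense())
E
```

```text
pics
scene {'fov_y': 43.50179664872536, 'cx': 322.0582112983835, 'cy': 197.8248862056612, 'dist_coeffs': array([-0.02023441,  0.        ,  0.        ,  0.        ,  0.        ]), 'rvec': array([ 2.3997424 ,  0.88368127, -0.28455054]), 'tvec': array([-374.3136959 , -212.80917797, 1488.49820473])}
top {'fov_y': 49.30897616436039, 'cx': 327.37630882434763, 'cy': 201.8929033861823, 'dist_coeffs': array([-0.05318179,  0.        ,  0.        ,  0.        ,  0.        ]), 'rvec': array([ 2.17954082, -2.14930179,  0.13904131]), 'tvec': array([-12.14072187, 549.02994888, 980.61862102])}
wrist {'fov_y': 59.20809844693706, 'cx': 323.6455335065268, 'cy': 197.9817789965381, 'dist_coeffs': array([-0.04081018,  0.        ,  0.        ,  0.        ,  0.        ]), 'rvec': array([-2.35723868, -1.6923414 , -0.2392217 ]), 'tvec': array([-525.62695786,  -37.24667612,  378.37159966])}
{'time_s': 0.15, 'joints': array([ 1.02061073e+00,  3.13309051e-01,  1.49823311e+00, -7.67826026e-06,
        1.33095752e+00, -2.23412509e-01]), 'dq': array([ 0.0017624 , -0.00098474, -0.00366956, -0.00257736,  0.00168273,
        0.00060547]), 'tau': array([ 2.09222388e-03, -4.12373328e+01, -2.59796029e+01, -7.12530800e-05,
        3.21782660e-03,  1.44472875e-05]), 'eef_pos': array([168.47941605, 497.11655051, 303.4839458 ]), 'ee_rot': array([-1.67623824e-04,  1.62659657e-01,  9.86682132e-01, -4.21415450e-04]), 'force': array([-0.03420911,  0.0182009 ,  0.87847428]), 'wrist_torque': array([0.02849112, 0.03106938, 0.03209342]), 'grip_width': 1.0023186415898515}
```

View pics/scene0.png

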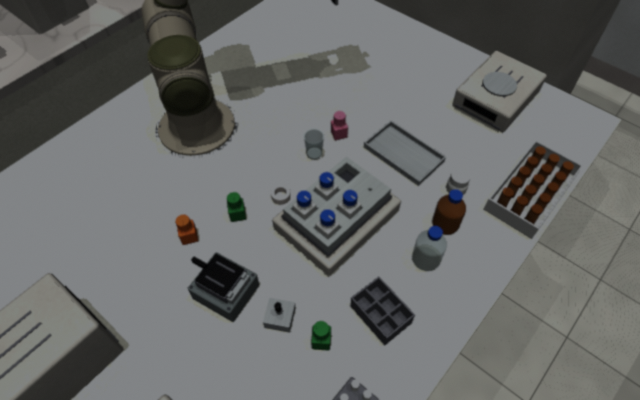

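View pics/top0.png

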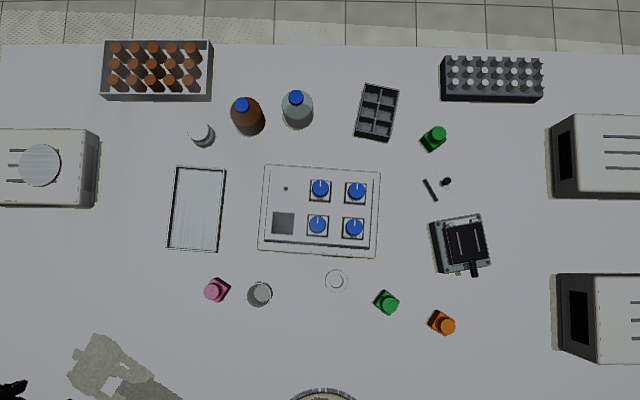

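View pics/wrist0.png

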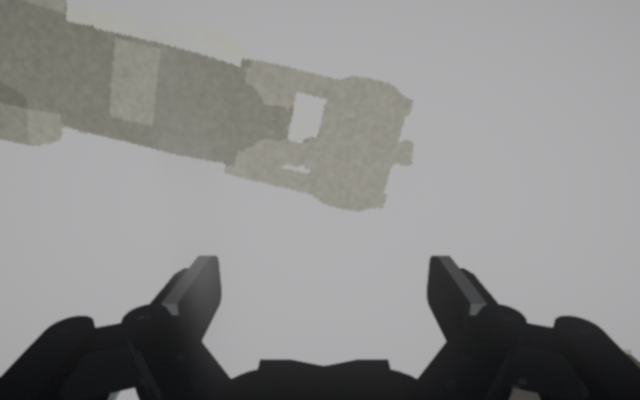

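```bash
python3 - <<'E'
from h import *
z=np.load('pics/top0.npz');p,d=z['p'],z['d'];m=ctrl.camera_model('top')
P=cloud(m,d);np.save('pics/topP.npy',P)
def rect(lo,hi,win,name):
    u0,v0,u1,v1=win
    Q=P[v0:v1,u0:u1].reshape(-1,3);s=Q[(Q[:,2]>lo)&(Q[:,2]<hi)]
    r=cv2.minAreaRect(s[:,:2].astype(np.float32));print(name,len(s),r, np.median(s[:,2]))
print('bench z',np.nanmedian(P[150:160,400:420,2]), [np.round(P[v,u],1) for v,u in((280,500),(120,330),(300,150),(60,300))])
rect(88,104,(250,150,390,265),'rack')
rect(130,160,(250,150,390,265),'caps')
rect(12,30,(155,155,235,260),'tray')
rect(25,42,(405,160,470,210),'stand')
rect(50,80,(405,160,470,210),'pinhead')
rect(50,70,(420,200,500,285),'box')
rect(83,115,(420,200,500,285),'cover')
for c in [(320,188),(356,190),(317,225),(354,227)]:
    u,v=c;Q=P[v-20:v+20,u-20:u+20].reshape(-1,3);q=p[v-20:v+20,u-20:u+20].reshape(-1,3).astype(int)
    s=Q[(q[:,2]>q[:,0]+60)&(Q[:,2]>138)];print('cap',c,len(s),np.mean(s,0),cv2.minAreaRect(s[:,:2].astype(np.float32)))
for n,(u,v) in dict(pinhole=(286,188)).items(): print(n,ray(m,u,v,96))
for n,(u,v),zz in (('beaker',(260,293),75),('tape',(336,280),24),('reagent',(248,116),100),('buffer',(297,108),100),('jar',(202,134),60),('pink',(214,290),70),('green',(387,302),70),('orange',(442,324),70),('green2',(434,138),70)): print(n,np.round(ray(m,u,v,zz)))
im=cv2.resize(p[150:290,150:510],None,fx=2.2,fy=2.2,interpolation=cv2.INTER_CUBIC);cv2.imwrite('pics/crop0.png',im[:,:,::-1])
E
```

```text
bench z 0.09163840660792731 [array([ 371.6, -418.1,    1.9]), array([755.6,  -8.5,   1.8]), array([3.143e+02, 4.098e+02, 4.000e-01]), array([9.11e+02, 6.88e+01, 1.00e-01])]
rack 4951 ((528.695556640625, 14.661300659179688), (226.42262268066406, 150.37049865722656), 86.56153106689453) 96.26943729559233
caps 898 ((525.8975219726562, -23.065319061279297), (109.45501708984375, 110.47276306152344), 86.5689468383789) 148.1015982419433
tray 657 ((531.18701171875, 307.36309814453125), (121.68710327148438, 199.06256103515625), 85.99178314208984) 20.653507207704788
stand 572 ((598.8971557617188, -274.13092041015625), (59.56571960449219, 59.80863571166992), 29.067956924438477) 34.55466515563394
pinhead 58 ((597.8954467773438, -273.0399169921875), (14.965513229370117, 13.494325637817383), 67.51950073242188) 74.20908424878512
box 862 ((457.3011779785156, -309.81463623046875), (120.93663024902344, 112.72703552246094), 10.67382526397705) 60.322703519929355
cover 1644 ((446.4618835449219, -311.4870300292969), (129.0137481689453, 82.17915344238281), 11.644400596618652) 96.16278765976739
cap (320, 188
[... 203 characters left out ...]
363831] ((560.8331298828125, -63.13218688964844), (32.18206024169922, 32.00260543823242), 22.249217987060547)
cap (317, 225) 188 [489.57840757  17.17008722 148.13552503] ((490.6253967285156, 17.175662994384766), (30.950666427612305, 32.75043487548828), 0.5198403596878052)
cap (354, 227) 196 [484.76173734 -58.22396109 148.46131952] ((485.64935302734375, -57.88843536376953), (31.763093948364258, 31.400146484375), 45.77597427368164)
pinhole [570.85470268  86.95607306  96.        ]
beaker [342. 140.  75.]
tape [369. -27.  24.]
reagent [731. 175. 100.]
buffer [751.  67. 100.]
jar [700. 288.  60.]
pink [346. 242.  70.]
green [ 326. -138.   70.]
orange [ 279. -259.   70.]
green2 [ 696. -247.   70.]
```

View pics/crop0.png

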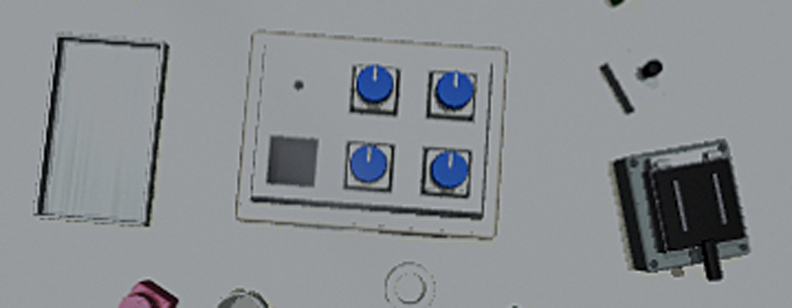

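```bash
cat >> h.py <<'E'
from scipy.spatial.transform import Rotation as Ro
def go(x,y,z,jaw=None):
    """print tool-frame shift for TCP world target; jaw: world angle deg of jaw axis (mod 180)"""
    s=ctrl.sense(); q=s['ee_rot']; R=Ro.from_quat([q[1],q[2],q[3],q[0]]).as_matrix()
    d=R.T@(np.array([x,y,z])-s['eef_pos']); a=np.degrees(np.arctan2(R[1,1],R[0,1]))
    yaw=None
    if jaw is not None: yaw=(a-jaw+90)%180-90
    print('t%.2f'%s['time_s'],'pos',np.round(s['eef_pos'],1),'jaw %.1f'%a,'tilt %.2f'%np.degrees(np.arccos(-R[2,2])),'j6 %.2f'%s['joints'][5],'-> shift',np.round(d,1),'yaw',yaw, 'F',np.round(s['force'],1),'g %.3f'%s['grip_width'])
E
python3 - <<'E'
from h import *
go(566.6,12.8,240,80)
E
```

```text
t0.15 pos [168.5 497.1 303.5] jaw 71.3 tilt 0.05 j6 -0.22 -> shift [-532.5 -330.8   63.7] yaw -8.72260918379017 F [-0.   0.   0.9] g 1.002
```

{"name": "move_arm", "arguments": {"series": [[[-532.5, -330.8, 30], -8.7, 0.6], [[-532.5, -330.8, 30], -8.7, 0.6], [[-532.5, -330.8, 30], -8.7, 0.6], [[-532.5, -330.8, 30], -8.7, 0.6], [[-532.5, -330.8, 30], -8.7, 0.6], [[-532.5, -330.8, 30], -8.7, 0.6], [[-532.5, -330.8, 30], -8.7, 0.6], [[-532.5, -330.8, 30], -8.7, 0.6], [[-532.5, -330.8, 30], -8.7, 0.6], [[-532.5, -330.8, 30], -8.7, 0.6]], "force": 25}}

```text
time_s: 1.4
eef_pos: [566.0, 13.2, 273.8]
ee_rot: [-0.0, 0.087, 0.996, 0.0]
force: [0.1, 1.4, 0.3]
grip_width: 0.6
```

{"name": "move_arm", "arguments": {"series": [[[0, 0, 0], 0, 0.6], [[0, 0, 0], 0, 0.6], [[0, 0, 0], 0, 0.6]]}}

```text
time_s: 1.78
eef_pos: [564.5, 16.0, 274.3]
ee_rot: [0.0, 0.087, 0.996, 0.0]
force: [-0.9, 0.2, -0.0]
grip_width: 0.596
```

```bash
python3 - <<'E'
from h import *
go(566.6,12.8,240,80)
m=ctrl.camera_model('wrist');p,d=save('wrist','w1.png')
P=cloud(m,d);np.savez('pics/w1.npz',p=p,P=P)
E
```

```text
t1.77 pos [564.5  16.  274.3] jaw 80.1 tilt 0.01 j6 -1.58 -> shift [-2.6 -2.8 34.3] yaw 0.05630312164483087 F [-0.9  0.2 -0. ] g 0.596
```

View pics/w1.png

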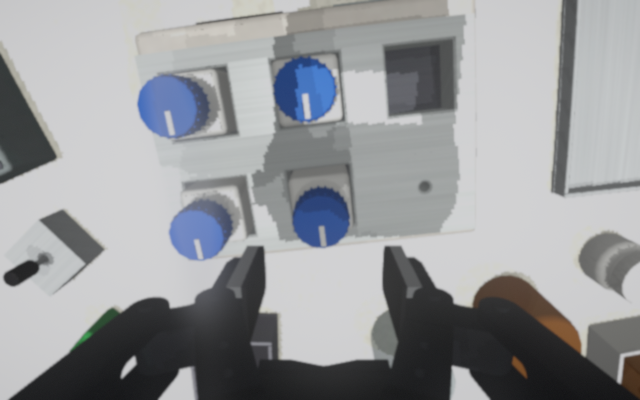

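```bash
cat >> h.py <<'E'
def caps(p,P):
    hsv=cv2.cvtColor(p,cv2.COLOR_RGB2HSV)
    mk=((hsv[...,0]>100)&(hsv[...,0]<130)&(hsv[...,1]>120)).astype(np.uint8)
    n,l,st,c=cv2.connectedComponentsWithStats(mk)
    for i in range(1,n):
        if st[i,4]<150: continue
        Q=P[l==i]; Q=Q[np.isfinite(Q[:,0])]
        zt=np.percentile(Q[:,2],90); T=Q[np.abs(Q[:,2]-zt)<4]
        print('cap px',np.round(c[i]),'area',st[i,4],'ztop %.1f'%np.median(T[:,2]),'circ',np.round(cv2.minEnclosingCircle(T[:,:2].astype(np.float32))[0],1),'%.1f'%cv2.minEnclosingCircle(T[:,:2].astype(np.float32))[1],'mean',np.round(T.mean(0),1))
E
python3 - <<'E'
from h import *
z=np.load('pics/w1.npz');caps(z['p'],z['P'])
print(np.round(ctrl.sense()['joints'],3)); go(566.6,12.8,240,80)
E
```

```text
cap px [304.  88.] area 2761 ztop 147.6 circ [490.5  19.4] 16.7 mean [489.6  19.6 147.6]
cap px [147. 106.] area 511 ztop 147.7 circ [484.2 -64.8] 12.3 mean [483.8 -67.1 147.7]
cap px [190. 100.] area 162 ztop 147.6 circ [484.5 -43.6] 7.5 mean [484.6 -42.7 147.5]
cap px [320. 216.] area 2342 ztop 147.5 circ [565.2  15.2] 17.0 mean [563.9  15.2 147.5]
cap px [217. 237.] area 216 ztop 147.7 circ [565.1 -49.6] 9.5 mean [565.1 -48.1 147.7]
[-0.179  0.423  1.42   0.     1.298 -1.576]
t1.82 pos [564.6  16.  274.4] jaw 80.1 tilt 0.02 j6 -1.58 -> shift [-2.5 -2.8 34.4] yaw 0.058212915916911356 F [-0.9 -0.1 -0.3] g 0.601
```

```bash
python3 - <<'E'
from h import *
go(565.5,14.2,188,80)
E
```

```text
t1.82 pos [564.6  16.  274.4] jaw 80.1 tilt 0.02 j6 -1.58 -> shift [-1.2 -1.6 86.4] yaw 0.058212915916911356 F [-0.9 -0.1 -0.3] g 0.601
```

{"name": "move_arm", "arguments": {"series": [[[-1.2, -1.6, 35], 0, 0.6], [[-1.2, -1.6, 70], 0, 0.6], [[-1.2, -1.6, 86.4], 0, 0.6], [[-1.2, -1.6, 86.4], 0, 0.6], [[-1.2, -1.6, 86.4], 0, 0.2], [[-1.2, -1.6, 86.4], 0, 0.2], [[-1.2, -1.6, 86.4], 0, 0.2], [[-1.2, -1.6, 86.4], 0, 0.2]], "force": 25}}

```text
time_s: 2.82
eef_pos: [566.5, 13.3, 189.1]
ee_rot: [0.001, 0.087, 0.996, 0.0]
force: [-0.9, 1.6, 6.7]
grip_width: 0.389
```

```bash
python3 - <<'E'
from h import *
go(565.5,14.2,188,80);print(ctrl.sense()['wrist_torque'])
p,d=save('wrist','w2.png');p,d=save('scene','s2.png')
cv2.imwrite('pics/s2c.png',cv2.resize(p[130:280,240:440],None,fx=3,fy=3,interpolation=cv2.INTER_CUBIC)[:,:,::-1])
E
```

```text
t2.83 pos [566.5  13.3 189.1] jaw 80.0 tilt 0.16 j6 -1.58 -> shift [1.1 0.7 1.1] yaw -0.02121356288243703 F [-0.9  1.6  6.7] g 0.389
[0.2318505  0.00852867 0.00424042]
```

View pics/w2.png

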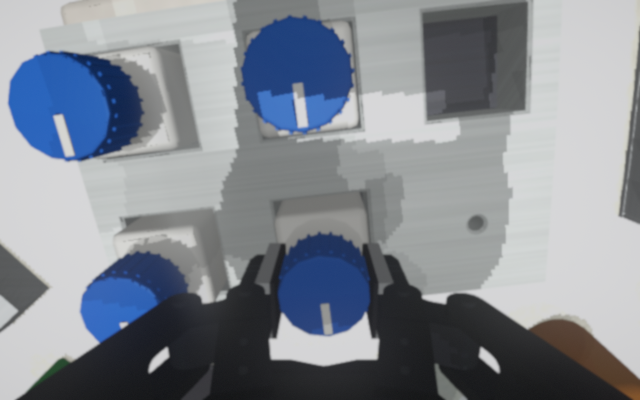

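View pics/s2c.png

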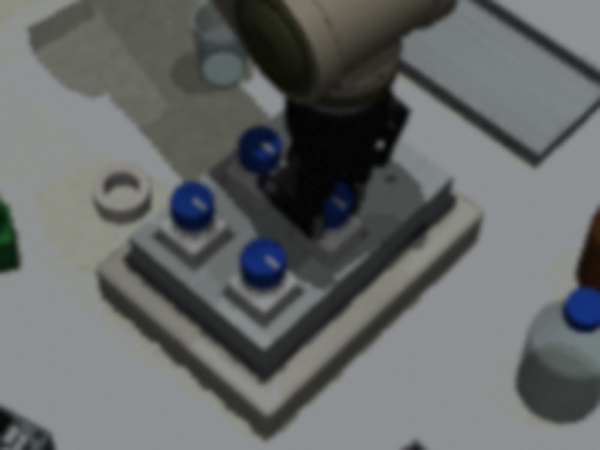

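{"name": "move_arm", "arguments": {"series": [[[0, 0, -2], 10, 0.2], [[0, 0, -2], 20, 0.2], [[0, 0, -2], 30, 0.2], [[0, 0, -2], 30, 0.2]]}}

```text
time_s: 3.42
eef_pos: [566.1, 13.1, 190.0]
ee_rot: [0.0, 0.341, 0.94, 0.0]
force: [0.8, -0.3, -0.5]
grip_width: 0.389
```

```bash
python3 - <<'E'
from h import *
go(565.5,14.2,188,80);print(ctrl.sense()['wrist_torque'])
E
```

```text
t3.42 pos [566.1  13.1 190. ] jaw 50.1 tilt 0.06 j6 -1.06 -> shift [1.2 0.4 2. ] yaw -29.931973202304604 F [ 0.8 -0.3 -0.5] g 0.389
[ 0.01973961 -0.11249996 -0.05069224]
```

{"name": "move_arm", "arguments": {"series": [[[0, 0, 0], 10, 0.2], [[0, 0, 0], 20, 0.2], [[0, 0, 0], 30, 0.2], [[0, 0, 0], 30, 0.2], [[0, 0, 0], 30, 0.2]]}}

```text
time_s: 4.05
eef_pos: [565.8, 13.0, 189.8]
ee_rot: [0.0, 0.572, 0.82, -0.0]
force: [-1.8, -2.7, 2.1]
grip_width: 0.389
```

```bash
python3 - <<'E'
from h import *
go(565.5,14.2,188,80);print(ctrl.sense()['wrist_torque'])
p,d=save('wrist','w3.png')
E
```

```text
t4.05 pos [565.8  13.  189.8] jaw 20.3 tilt 0.02 j6 -0.54 -> shift [1.2 0.1 1.8] yaw -59.7456226809924 F [-1.8 -2.7  2.1] g 0.389
[-0.33107455  0.30011011  0.33178008]
```

View pics/w3.png

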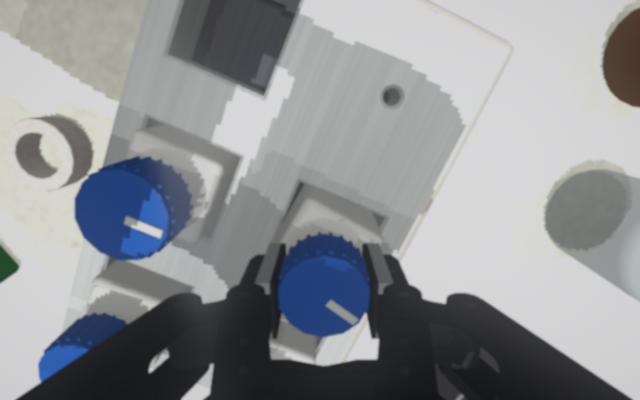

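```bash
cat >> h.py <<'E'
def lines(p,P,verbose=1):
    """white line direction on each cap top (world deg)"""
    T=(P[...,2]>143)&(P[...,2]<154)
    hsv=cv2.cvtColor(p,cv2.COLOR_RGB2HSV)
    blue=(hsv[...,0]>100)&(hsv[...,0]<130)&(hsv[...,1]>120)
    B=cv2.morphologyEx((blue).astype(np.uint8),cv2.MORPH_CLOSE,np.ones((15,15)))
    w=(hsv[...,1]<110)&(hsv[...,2]>105)&(B>0)&T
    n,l,st,c=cv2.connectedComponentsWithStats(w.astype(np.uint8))
    for i in range(1,n):
        if st[i,4]<10: continue
        Q=P[l==i][:,:2]; mu=Q.mean(0); u,s,v=np.linalg.svd(Q-mu); a=np.degrees(np.arctan2(v[0,1],v[0,0]))
        if abs(a)>90: a-=180*np.sign(a)
        L=s/np.sqrt(len(Q))*np.sqrt(12)
        print('line px',np.round(c[i]),'n',st[i,4],'world',np.round(mu,1),'ang %.1f'%a,'LxW',np.round(L,1))
E
python3 - <<'E'
from h import *
m=ctrl.camera_model('wrist');p,d=save('wrist','w4.png');P=cloud(m,d);lines(p,P);caps(p,P)
go(565.5,14.2,188,80);print(ctrl.sense()['wrist_torque'])
z=np.load('pics/w1.npz');lines(z['p'],z['P'])
E
```

```text
line px [170. 211.] n 10 world [505.7  26.7] ang -33.5 LxW [1.9 0.8]
line px [143. 227.] n 417 world [499.1  18.8] ang -3.5 LxW [13.5  4.1]
line px [340. 311.] n 313 world [573.7  12.3] ang -19.1 LxW [12.5  4. ]
cap px [123. 209.] area 6880 ztop 147.6 circ [491.1  19.9] 17.5 mean [490.7  21.1 147.5]
cap px [322. 284.] area 7117 ztop 148.6 circ [566.1  15.1] 17.8 mean [565.   16.9 148.5]
cap px [ 77. 343.] area 2382 ztop 147.4 circ [480.4 -51.2] 15.3 mean [478.6 -47.3 147.2]
t4.15 pos [565.9  13.  189.8] jaw 20.2 tilt 0.02 j6 -0.54 -> shift [1.2 0.1 1.8] yaw -59.8464829861655 F [-1.8 -2.5  2. ] g 0.384
[-0.43212898  0.38127952  0.3778572 ]
line px [306. 106.] n 208 world [499.1  18.8] ang -3.6 LxW [13.9  4.2]
line px [322. 235.] n 142 world [574.1  14.4] ang -2.1 LxW [12.4  4.3]
```

```bash
python3 - <<'E'
from h import *
go(490.6,17.0,238,80)
E
```

```text
t4.15 pos [565.9  13.  189.8] jaw 20.2 tilt 0.02 j6 -0.54 -> shift [ 29.6 -69.3 -48.2] yaw -59.8464829861655 F [-1.8 -2.5  2. ] g 0.384
```

{"name": "move_arm", "arguments": {"series": [[[0, 0, 0], 0, 0.6], [[0, 0, 0], 0, 0.6], [[0, 0, -48], 0, 0.6], [[30, -69, -48], -20, 0.6], [[30, -69, -48], -30, 0.6], [[30, -69, -48], -40, 0.6], [[30, -69, -48], -50, 0.6], [[30, -69, -48], -60, 0.6], [[30, -69, -48], -60, 0.6], [[30, -69, -48], -60, 0.6]]}}

```text
time_s: 5.4
eef_pos: [490.8, 17.9, 237.6]
ee_rot: [0.0, 0.088, 0.996, 0.0]
force: [0.4, -0.4, -0.1]
grip_width: 0.601
```

```bash
python3 - <<'E'
from h import *
m=ctrl.camera_model('wrist');p,d=save('wrist','w5.png');P=cloud(m,d);lines(p,P);caps(p,P)
go(490.6,17.0,190,80);print(ctrl.sense()['wrist_torque'])
E
```

```text
line px [326. 259.] n 195 world [498.6  18.9] ang -3.2 LxW [13.  4.]
line px [177. 274.] n 203 world [494.1 -57. ] ang -2.4 LxW [13.2  4.4]
line px [192. 397.] n 16 world [572.2 -72.8] ang 46.5 LxW [7.  2.1]
cap px [324. 235.] area 3542 ztop 147.5 circ [489.2  19.7] 17.0 mean [488.   19.7 147.5]
cap px [174. 258.] area 2423 ztop 147.7 circ [485.9 -56.3] 16.7 mean [485.3 -56.4 147.7]
cap px [338. 345.] area 2033 ztop 147.4 circ [561.3  15.2] 16.4 mean [555.9  15.4 147.2]
cap px [189. 380.] area 513 ztop 250.2 circ [470.5  -3.7] 1.5 mean [470.5  -3.6 249.9]
t5.45 pos [490.8  17.9 237.6] jaw 79.9 tilt 0.01 j6 -1.60 -> shift [ 0.1 -1.  47.6] yaw -0.14678955576762576 F [-0.2 -0.1  0.3] g 0.604
[ 0.01485344 -0.00594769  0.04149874]
```

View pics/w5.png

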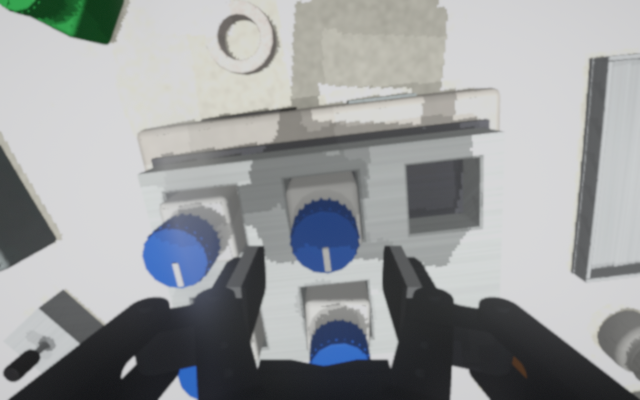

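{"name": "move_arm", "arguments": {"series": [[[0, -0.5, 30], 0, 0.6], [[0, -0.5, 47.5], 0, 0.6], [[0, -0.5, 47.5], 0, 0.6], [[0, -0.5, 47.5], 0, 0.2], [[0, -0.5, 47.5], 0, 0.2], [[0, -0.5, 47.5], 0, 0.2], [[0, -0.5, 47.5], 0, 0.2]]}}

```text
time_s: 6.32
eef_pos: [491.1, 17.4, 190.9]
ee_rot: [0.001, 0.087, 0.996, 0.0]
force: [0.9, 0.7, 5.8]
grip_width: 0.388
```

{"name": "move_arm", "arguments": {"series": [[[0, 0, 0], 10, 0.2], [[0, 0, 0], 20, 0.2], [[0, 0, 0], 30, 0.2], [[0, 0, 0], 40, 0.2], [[0, 0, 0], 50, 0.2], [[0, 0, 0], 60, 0.2], [[0, 0, 0], 60, 0.2], [[0, 0, 0], 60, 0.2]]}}

```text
time_s: 7.32
eef_pos: [490.6, 17.0, 190.2]
ee_rot: [-0.0, 0.572, 0.82, -0.001]
force: [-2.3, -4.2, 3.8]
grip_width: 0.387
```

```bash
python3 - <<'E'
from h import *
m=ctrl.camera_model('wrist');p,d=save('wrist','w6.png');P=cloud(m,d);lines(p,P);caps(p,P)
go(485.6,-58.2,238,80);print(ctrl.sense()['wrist_torque'])
E
```

```text
line px [333. 312.] n 290 world [496.2  14.2] ang -42.9 LxW [12.3  3.7]
cap px [323. 280.] area 6986 ztop 147.6 circ [490.5  19.9] 17.8 mean [489.6  21.8 147.5]
cap px [503. 308.] area 193 ztop 141.6 circ [566.6  31.5] 4.3 mean [567.   32.  141.8]
cap px [489. 359.] area 313 ztop 186.3 circ [529.4  38.8] 2.8 mean [529.3  39.3 186.4]
t7.38 pos [490.6  17.  190.2] jaw 20.2 tilt 0.06 j6 -0.56 -> shift [-68.9 -30.6 -47.7] yaw -59.80649408756771 F [-3.1 -3.5  3.5] g 0.389
[-0.74116737  0.60614676  0.24820207]
```

View pics/w6.png

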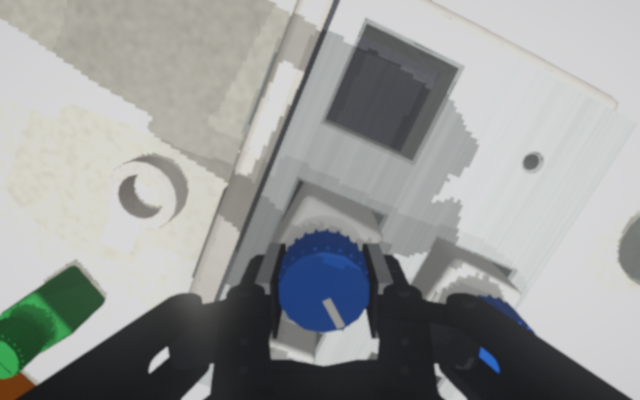

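```bash
python3 - <<'E'
from h import *
p,d=save('top','t6.png');m=ctrl.camera_model('top');P=cloud(m,d)
Q=P[150:265,150:240].reshape(-1,3);s=Q[(Q[:,2]>14)&(Q[:,2]<30)]
print(cv2.minAreaRect(s[:,:2].astype(np.float32)))
go(491.3,310,260,26)
E
```

```text
((531.4096069335938, 307.514892578125), (120.97830200195312, 199.48712158203125), 85.96465301513672)
t7.42 pos [490.6  17.  190.2] jaw 20.2 tilt 0.06 j6 -0.56 -> shift [274.7 101.8 -70. ] yaw -5.807984022611976 F [-4.3 -4.4  5. ] g 0.391
```

{"name": "move_arm", "arguments": {"series": [[[0, 0, 0], -5, 0.2], [[0, 0, 0], -5, 0.2], [[0, 0, -15], -5, 0.2], [[0, 0, -40], -5, 0.2], [[0, 0, -65], -5, 0.2], [[0, 0, -80], -5, 0.2], [[0, 0, -80], -5, 0.2]], "force": 40}}

```text
time_s: 8.3
eef_pos: [490.9, 17.4, 270.9]
ee_rot: [0.001, 0.538, 0.843, 0.0]
force: [0.1, 0.2, -2.4]
grip_width: 0.386
```

```bash
python3 - <<'E'
from h import *
p,d=save('wrist','w7.png')
go(491.3,310,270,26)
E
```

```text
t8.35 pos [490.6  17.4 269.9] jaw 25.0 tilt 0.01 j6 -0.64 -> shift [265.  124.1  -0. ] yaw -1.0313898939603376 F [-0.7  0.3 -1.7] g 0.385
```

View pics/w7.png

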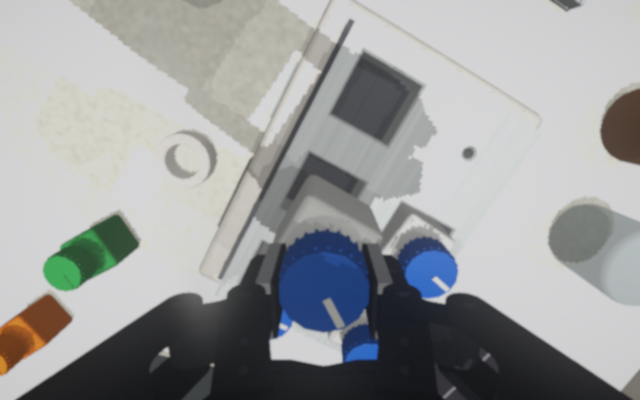

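{"name": "move_arm", "arguments": {"series": [[[44, 20, 0], 0, 0.2], [[88, 41, 0], 0, 0.2], [[132, 62, 0], 0, 0.2], [[177, 83, 0], 0, 0.2], [[221, 103, 0], 0, 0.2], [[265, 124, 0], 0, 0.2], [[265, 124, 0], 0, 0.2], [[265, 124, 0], 0, 0.2]]}}

```text
time_s: 9.35
eef_pos: [491.1, 309.5, 269.0]
ee_rot: [-0.001, 0.537, 0.843, -0.001]
force: [0.4, -0.7, -1.8]
grip_width: 0.383
```

```bash
python3 - <<'E'
from h import *
go(491.3,310,129,26)
p,d=save('top','t7.png');m=ctrl.camera_model('top');P=cloud(m,d)
p,d=save('wrist','w8.png')
E
```

```text
t9.35 pos [491.1 309.5 269. ] jaw 25.0 tilt 0.12 j6 -0.08 -> shift [  0.4   0.7 140. ] yaw -1.0204022806201891 F [ 0.4 -0.7 -1.8] g 0.383
```

View pics/w8.png

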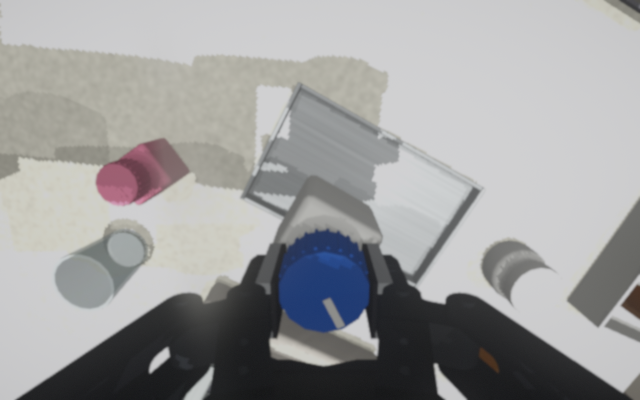

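{"name": "move_arm", "arguments": {"series": [[[0, 0, 40], 0, 0.2], [[0, 0, 80], 0, 0.2], [[0, 0, 115], 0, 0.2], [[0, 0, 130], 0, 0.2], [[0, 0, 135], 0, 0.2], [[0, 0, 137], 0, 0.2], [[0, 0, 137], 0, 0.2]]}}

```text
time_s: 10.32
eef_pos: [491.6, 310.0, 134.1]
ee_rot: [0.0, 0.537, 0.843, 0.001]
force: [-0.1, 0.2, -1.0]
grip_width: 0.384
```

```bash
python3 - <<'E'
from h import *
go(491.3,310,129,26)
E
```

```text
t10.32 pos [491.6 310.  134.1] jaw 25.0 tilt 0.09 j6 -0.07 -> shift [ 0.1 -0.3  5.1] yaw -1.0230510925402 F [-0.1  0.2 -1. ] g 0.384
```

{"name": "move_arm", "arguments": {"series": [[[0, 0, 2], 0, 0.2], [[0, 0, 4], 0, 0.2], [[0, 0, 4], 0, 0.2]]}}

```text
time_s: 10.7
eef_pos: [491.2, 309.9, 129.0]
ee_rot: [-0.0, 0.537, 0.843, -0.0]
force: [0.6, 0.2, -1.5]
grip_width: 0.384
```

```bash
python3 - <<'E'
from h import *
go(491.3,310,129,26)
E
```

```text
t10.70 pos [491.2 309.9 129. ] jaw 25.0 tilt 0.01 j6 -0.07 -> shift [0.  0.1 0. ] yaw -1.0218249602381917 F [ 0.6  0.2 -1.5] g 0.384
```

{"name": "move_arm", "arguments": {"series": [[[0, 0, 1], 0, 0.2], [[0, 0, 1], 0, 0.2], [[0, 0, 1], 0, 0.6], [[0, 0, 1], 0, 0.6], [[0, 0, 1], 0, 0.6], [[0, 0, -50], 0, 0.6], [[0, 0, -100], 0, 0.6], [[0, 0, -110], 0, 0.6], [[0, 0, -110], 0, 0.6]]}}

```text
time_s: 11.82
eef_pos: [491.2, 309.9, 239.0]
ee_rot: [0.0, 0.537, 0.843, 0.0]
force: [-1.1, -0.9, -0.7]
grip_width: 0.595
```

```bash
python3 - <<'E'
from h import *
m=ctrl.camera_model('wrist');p,d=save('wrist','w9.png')
go(485.6,-58.4,240,80)
E
```

```text
t11.88 pos [490.9 309.8 238. ] jaw 25.0 tilt 0.10 j6 -0.07 -> shift [-331.5 -160.3   -1.8] yaw -55.02717665951961 F [-0.1  0.  -0.3] g 0.604
```

View pics/w9.png

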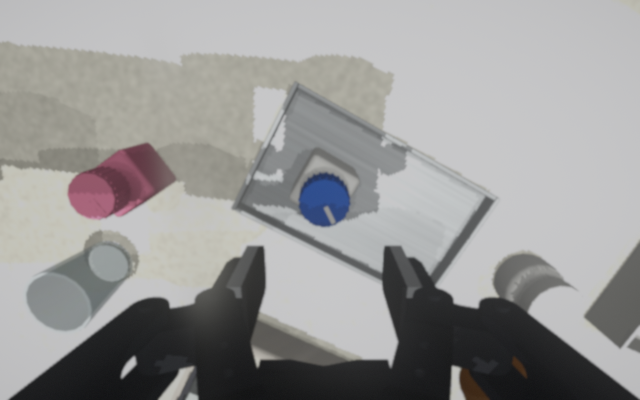

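{"name": "move_arm", "arguments": {"series": [[[-331.5, -160.3, -2], -55, 0.6], [[-331.5, -160.3, -2], -55, 0.6], [[-331.5, -160.3, -2], -55, 0.6], [[-331.5, -160.3, -2], -55, 0.6], [[-331.5, -160.3, -2], -55, 0.6], [[-331.5, -160.3, -2], -55, 0.6], [[-331.5, -160.3, -2], -55, 0.6], [[-331.5, -160.3, -2], -55, 0.6], [[-331.5, -160.3, -2], -55, 0.6], [[-331.5, -160.3, -2], -55, 0.6]]}}

```text
time_s: 13.12
eef_pos: [485.9, -57.2, 240.8]
ee_rot: [-0.0, 0.087, 0.996, 0.0]
force: [1.4, 0.5, 0.1]
grip_width: 0.599
```

```bash
python3 - <<'E'
from h import *
m=ctrl.camera_model('wrist');p,d=save('wrist','w10.png');P=cloud(m,d);lines(p,P);caps(p,P)
go(485.8,-58.4,190,80)
E
```

```text
line px [325. 257.] n 188 world [493.8 -56.9] ang -2.2 LxW [13.3  4. ]
cap px [323. 234.] area 3380 ztop 147.5 circ [484.8 -56.3] 16.9 mean [483.4 -56.  147.5]
cap px [337. 344.] area 2132 ztop 147.5 circ [558.7 -60.6] 16.4 mean [552.4 -60.3 147.3]
t13.18 pos [485.9 -57.2 240.9] jaw 80.1 tilt 0.03 j6 -1.75 -> shift [-0.1 -1.2 50.9] yaw 0.06118186812359738 F [ 0.4 -0.7 -0.3] g 0.601
```

View pics/w10.png

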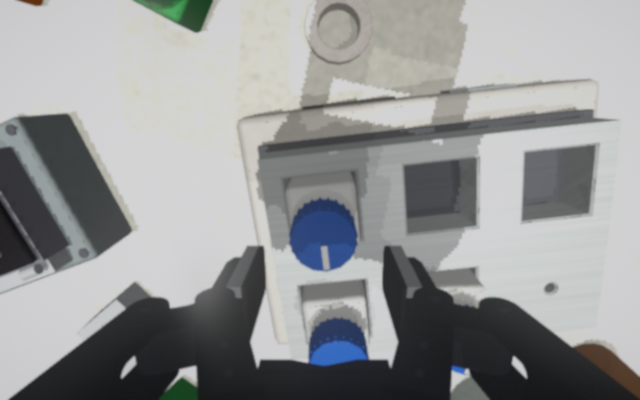

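{"name": "move_arm", "arguments": {"series": [[[0, -1, 30], 0, 0.6], [[0, -1, 50.5], 0, 0.6], [[0, -1, 50.5], 0, 0.6], [[0, -1, 50.5], 0, 0.2], [[0, -1, 50.5], 0, 0.2], [[0, -1, 50.5], 0, 0.2], [[0, -1, 50.5], 0, 0.2]], "force": 25}}

```text
time_s: 14.05
eef_pos: [486.1, -59.2, 191.5]
ee_rot: [0.001, 0.087, 0.996, -0.0]
force: [0.4, 2.8, 7.1]
grip_width: 0.394
```

{"name": "move_arm", "arguments": {"series": [[[0, 0, 0], 10, 0.2], [[0, 0, 0], 20, 0.2], [[0, 0, 0], 30, 0.2], [[0, 0, 0], 40, 0.2], [[0, 0, 0], 50, 0.2], [[0, 0, 0], 60, 0.2], [[0, 0, 0], 60, 0.2], [[0, 0, 0], 60, 0.2]]}}

```text
time_s: 15.05
eef_pos: [485.7, -59.3, 190.6]
ee_rot: [0.0, 0.572, 0.82, -0.0]
force: [-0.5, -0.7, 0.8]
grip_width: 0.39
```

```bash
python3 - <<'E'
from h import *
m=ctrl.camera_model('wrist');p,d=save('wrist','w11.png');P=cloud(m,d);lines(p,P);caps(p,P)
go(560.9,-63.3,240,80);print(ctrl.sense()['wrist_torque'])
E
```

```text
line px [630. 201.] n 300 world [572.9  12.6] ang -21.3 LxW [11.2  3.6]
line px [636. 222.] n 11 world [579.8   7. ] ang 34.7 LxW [3.4 1.3]
line px [340. 306.] n 313 world [493.3 -59.2] ang -17.9 LxW [12.4  4.1]
cap px [593. 181.] area 7738 ztop 147.5 circ [565.2  14.7] 17.5 mean [561.3  13.9 147.4]
cap px [323. 280.] area 6884 ztop 147.8 circ [485.8 -56.5] 17.9 mean [484.7 -54.4 147.7]
cap px [508. 311.] area 381 ztop 144.3 circ [564.7 -45.2] 7.4 mean [563.7 -44.3 144.4]
cap px [489. 359.] area 315 ztop 187.0 circ [524.9 -37.5] 2.7 mean [524.5 -37.  187. ]
t15.10 pos [485.8 -59.3 190.7] jaw 20.1 tilt 0.01 j6 -0.71 -> shift [-29.6  69.2 -49.3] yaw -59.877735641759955 F [-0.5  0.2  0.5] g 0.387
[-0.13406247 -0.04368711  0.08422825]
```

View pics/w11.png

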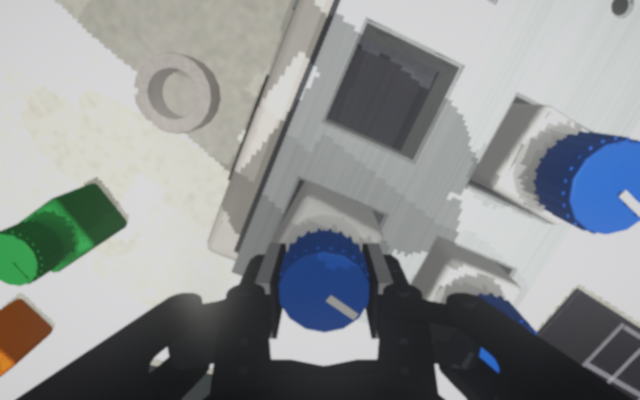

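{"name": "move_arm", "arguments": {"series": [[[0, 0, 0], 0, 0.6], [[0, 0, 0], 0, 0.6], [[0, 0, -49], 0, 0.6], [[-30, 69, -49], -20, 0.6], [[-30, 69, -49], -30, 0.6], [[-30, 69, -49], -40, 0.6], [[-30, 69, -49], -50, 0.6], [[-30, 69, -49], -60, 0.6], [[-30, 69, -49], -60, 0.6], [[-30, 69, -49], -60, 0.6]]}}

```text
time_s: 16.35
eef_pos: [560.8, -63.8, 239.5]
ee_rot: [-0.0, 0.088, 0.996, 0.0]
force: [0.8, 0.2, 0.5]
grip_width: 0.598
```

```bash
python3 - <<'E'
from h import *
m=ctrl.camera_model('wrist');p,d=save('wrist','w12.png');P=cloud(m,d);lines(p,P);caps(p,P)
go(560.9,-63.3,190,80)
E
```

```text
line px [306. 105.] n 288 world [494.1 -59.1] ang -18.2 LxW [13.6  4. ]
line px [477. 242.] n 204 world [573.9  12.4] ang -16.5 LxW [13.3  4.4]
line px [329. 259.] n 192 world [569.8 -61.5] ang -3.2 LxW [13.  4.]
cap px [309.  82.] area 4176 ztop 147.6 circ [485.9 -56.4] 16.8 mean [485.1 -56.1 147.6]
cap px [473. 219.] area 3757 ztop 147.5 circ [565.4  14.2] 17.3 mean [564.   13.7 147.4]
cap px [328. 235.] area 3410 ztop 147.5 circ [560.5 -60.8] 16.9 mean [559.3 -60.6 147.5]
t16.40 pos [560.8 -63.9 239.5] jaw 79.9 tilt 0.01 j6 -1.71 -> shift [-0.   0.6 49.5] yaw -0.14395817259071464 F [-0.6  0.5 -0.3] g 0.603
```

{"name": "move_arm", "arguments": {"series": [[[0, 0.6, 30], 0, 0.6], [[0, 0.6, 49], 0, 0.6], [[0, 0.6, 49], 0, 0.6], [[0, 0.6, 49], 0, 0.2], [[0, 0.6, 49], 0, 0.2], [[0, 0.6, 49], 0, 0.2], [[0, 0.6, 49], 0, 0.2]], "force": 25}}

```text
time_s: 17.27
eef_pos: [561.3, -63.3, 191.5]
ee_rot: [0.001, 0.087, 0.996, -0.0]
force: [-0.2, 1.3, 5.9]
grip_width: 0.387
```

{"name": "move_arm", "arguments": {"series": [[[0, 0, 0], 10, 0.2], [[0, 0, 0], 20, 0.2], [[0, 0, 0], 30, 0.2], [[0, 0, 0], 40, 0.2], [[0, 0, 0], 50, 0.2], [[0, 0, 0], 60, 0.2], [[0, 0, 0], 60, 0.2], [[0, 0, 0], 60, 0.2]]}}

```text
time_s: 18.27
eef_pos: [561.1, -63.3, 190.7]
ee_rot: [0.0, 0.572, 0.82, 0.0]
force: [1.5, 0.3, 0.6]
grip_width: 0.385
```

```bash
python3 - <<'E'
from h import *
m=ctrl.camera_model('wrist');p,d=save('wrist','w13.png');P=cloud(m,d);lines(p,P);caps(p,P)
go(565.8,13.2,240,80);print(ctrl.sense()['wrist_torque'])
E
```

```text
line px [443. 113.] n 519 world [574.3  12.2] ang -17.4 LxW [13.5  3.7]
line px [169. 202.] n 46 world [499.7 -47. ] ang -58.6 LxW [6.4 1.4]
line px [143. 230.] n 418 world [494.1 -59.1] ang -16.6 LxW [13.7  4.2]
line px [340. 308.] n 307 world [568.8 -63.9] ang -18.1 LxW [12.4  4.1]
cap px [418.  93.] area 8896 ztop 147.6 circ [565.5  14.7] 17.1 mean [564.9  15.  147.6]
cap px [124. 207.] area 6588 ztop 147.6 circ [486.6 -55.5] 17.1 mean [486.1 -54.6 147.5]
cap px [323. 281.] area 6856 ztop 147.8 circ [561.4 -61. ] 17.8 mean [560.2 -59.1 147.7]
t18.32 pos [561.1 -63.3 190.7] jaw 20.1 tilt 0.03 j6 -0.67 -> shift [ 70.2  30.8 -49.3] yaw -59.874774237228635 F [2.5 0.5 0.1] g 0.388
[ 0.05075354 -0.36196642  0.28990156]
```

View pics/w13.png

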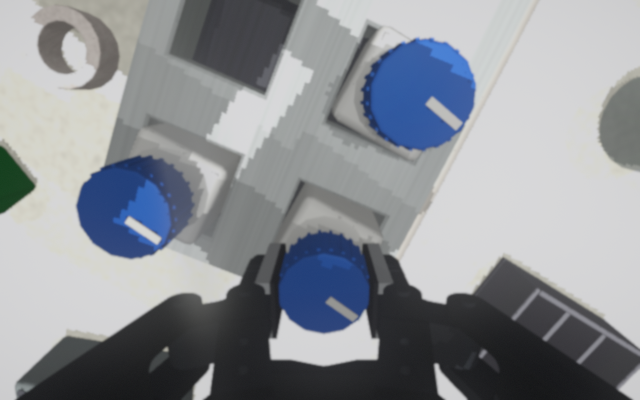

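{"name": "move_arm", "arguments": {"series": [[[0, 0, 0], 0, 0.6], [[0, 0, 0], 0, 0.6], [[0, 0, -60], 0, 0.6], [[0, 0, -60], 0, 0.6], [[0, 0, -60], 0, 0.6]]}}

```text
time_s: 18.95
eef_pos: [560.7, -63.2, 250.1]
ee_rot: [-0.0, 0.574, 0.819, -0.0]
force: [-0.5, 0.1, -0.9]
grip_width: 0.601
```

```bash
python3 - <<'E'
from h import *
p,d=save('top','t14.png');m=ctrl.camera_model('top');P=cloud(m,d)
cv2.imwrite('pics/t14c.png',cv2.resize(p[140:290,150:510],None,fx=2.2,fy=2.2,interpolation=cv2.INTER_CUBIC)[:,:,::-1])
def rect(lo,hi,win,name):
    u0,v0,u1,v1=win
    Q=P[v0:v1,u0:u1].reshape(-1,3);s=Q[(Q[:,2]>lo)&(Q[:,2]<hi)]
    print(name,len(s),cv2.minAreaRect(s[:,:2].astype(np.float32)),np.median(s[:,2]),s.mean(0))
rect(25,42,(405,160,470,210),'stand')
rect(55,85,(405,160,470,210),'pinhead')
rect(14,30,(150,150,240,265),'tray')
p,d=save('scene','s14.png');m=ctrl.camera_model('scene');P=cloud(m,d)
rect(28,42,(258,290,305,335),'stand_s')
rect(55,85,(258,290,305,335),'pinhead_s')
go(598,-273,180,60)
E
```

```text
stand 571 ((598.9483642578125, -274.10760498046875), (59.46125411987305, 59.364383697509766), 29.367124557495117) 34.62078653496552 [ 597.29087736 -272.77634529   34.47458997]
pinhead 50 ((596.0960083007812, -271.28948974609375), (13.227165222167969, 14.312880516052246), 79.82636260986328) 73.7513219959131 [ 595.91034025 -270.39179008   71.99993575]
tray 641 ((531.2538452148438, 307.7311706542969), (121.41846466064453, 198.9385223388672), 86.15645599365234) 20.763904236722404 [530.20237648 307.35412424  20.47700942]
stand_s 643 ((597.9595947265625, -271.482666015625), (60.728538513183594, 62.72499465942383), 29.20009994506836) 33.46435596366356 [ 600.13612298 -273.0326058    33.5268424 ]
pinhead_s 62 ((596.627685546875, -270.3258361816406), (15.434520721435547, 15.68897533416748), 87.05978393554688) 73.01490450490053 [ 597.88689424 -271.48763775   70.80723655]
t19.05 pos [560.5 -63.2 249.4] jaw 20.0 tilt 0.13 j6 -0.67 -> shift [-210.1  -36.4   69.2] yaw -40.01856574411093 F [-0.2 -0.4 -0.5] g 0.602
```

View pics/t14c.png

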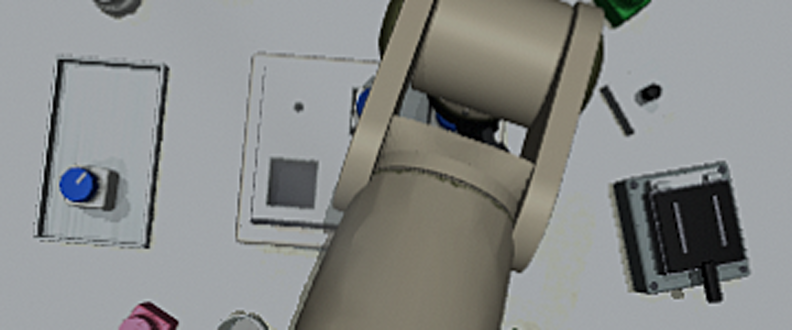

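View pics/s14.png

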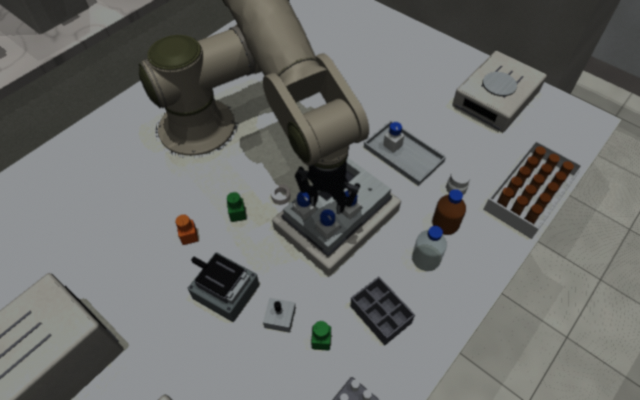

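```bash
python3 - <<'E'
from h import *
go(597.5,-272.5,180,20)
E
```

```text
t19.05 pos [560.5 -63.2 249.4] jaw 20.0 tilt 0.13 j6 -0.67 -> shift [-209.4  -36.7   69.2] yaw -0.018565744110929927 F [-0.2 -0.4 -0.5] g 0.602
```

{"name": "move_arm", "arguments": {"series": [[[-50, -9, 0], 0, 0.5], [[-100, -18, 0], 0, 0.5], [[-150, -27, 25], 0, 0.5], [[-209.4, -36.7, 69], 0, 0.5], [[-209.4, -36.7, 69], 0, 0.5], [[-209.4, -36.7, 69], 0, 0.5], [[-209.4, -36.7, 69], 0, 0.5]]}}

```text
time_s: 19.92
eef_pos: [598.4, -271.4, 182.7]
ee_rot: [0.001, 0.573, 0.819, 0.0]
force: [-0.5, 0.1, -0.0]
grip_width: 0.5
```

```bash
python3 - <<'E'
from h import *
m=ctrl.camera_model('wrist');p,d=save('wrist','w15.png');P=cloud(m,d)
for lo,hi in((66,82),(70,77),(28,38)):
    mk=(P[...,2]>lo)&(P[...,2]<hi)&(np.hypot(P[...,0]-597,P[...,1]+271)<50)
    n,l,st,c=cv2.connectedComponentsWithStats(mk.astype(np.uint8))
    for i in range(1,n):
        if st[i,4]>80:
            s=P[l==i];print(lo,c[i],st[i,4],np.round(s.mean(0),1),cv2.minAreaRect(s[:,:2].astype(np.float32)))
go(597.5,-272.5,119,20)
E
```

```text
66 [318.60057061 227.80884451] 701 [ 596.1 -269.7   73.6] ((596.3609008789062, -270.6106262207031), (15.232226371765137, 15.386419296264648), 81.1311264038086)
70 [318.44131455 228.93114241] 639 [ 596.2 -270.2   74.1] ((596.4135131835938, -270.79022216796875), (15.059916496276855, 15.308452606201172), 75.53030395507812)
28 [321.85915101 205.43395964] 7185 [ 597.7 -269.4   33.5] ((598.519287109375, -272.2456970214844), (60.21180725097656, 60.90360641479492), 29.582584381103516)
t19.98 pos [ 598.4 -271.5  182.9] jaw 20.1 tilt 0.09 j6 -0.95 -> shift [-0.6 -1.3 63.9] yaw 0.06116053329459703 F [ 0.1 -0.3  0.9] g 0.500
```

View pics/w15.png

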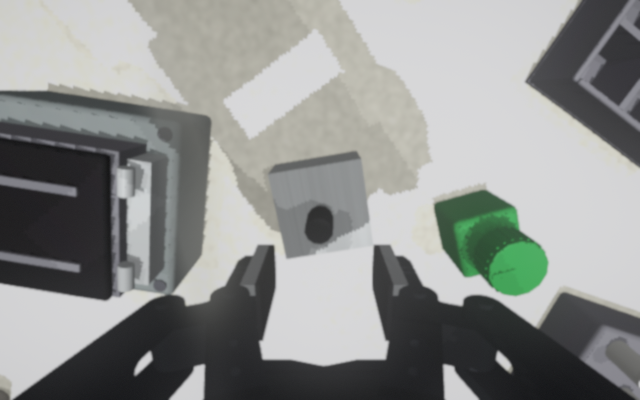

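```bash
python3 - <<'E'
from h import *
go(596.6,-272.5,118,20)
E
```

```text
t19.98 pos [ 598.4 -271.5  182.9] jaw 20.1 tilt 0.09 j6 -0.95 -> shift [-0.3 -2.1 64.9] yaw 0.06116053329459703 F [ 0.1 -0.3  0.9] g 0.500
```

{"name": "move_arm", "arguments": {"series": [[[-0.3, -2.1, 30], 0, 0.5], [[-0.3, -2.1, 55], 0, 0.5], [[-0.3, -2.1, 63], 0, 0.5], [[-0.3, -2.1, 63], 0, 0.5], [[-0.3, -2.1, 63], 0, 0.5]]}}

```text
time_s: 20.6
eef_pos: [596.6, -273.7, 120.1]
ee_rot: [0.001, 0.574, 0.819, -0.0]
force: [0.1, -1.0, 0.1]
grip_width: 0.499
```

```bash
python3 - <<'E'
from h import *
p,d=save('wrist','w16.png')
go(596.6,-272.5,118,20)
E
```

```text
t20.65 pos [ 596.5 -273.7  119.9] jaw 20.0 tilt 0.12 j6 -0.96 -> shift [1.2 0.5 1.9] yaw -0.012084851362359927 F [0.7 0.3 0.1] g 0.501
```

View pics/w16.png

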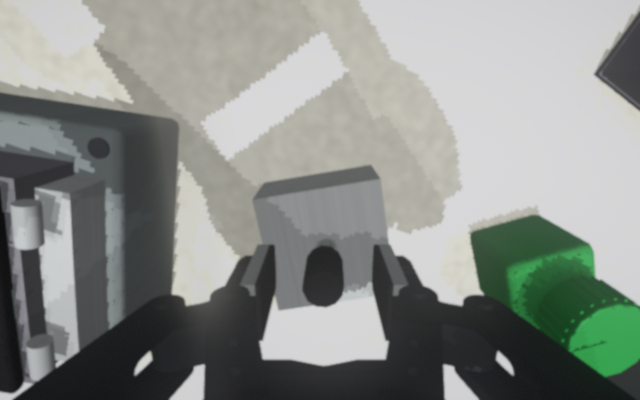

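{"name": "move_arm", "arguments": {"series": [[[0, 0, 1], 0, 0.0], [[0, 0, 1], 0, 0.0], [[0, 0, 1], 0, 0.0], [[0, 0, 1], 0, 0.0], [[0, 0, 1], 0, 0.0], [[0, 0, 1], 0, 0.0]], "force": 40}}

```text
time_s: 21.4
eef_pos: [596.4, -273.7, 118.0]
ee_rot: [0.0, 0.574, 0.819, 0.0]
force: [2.7, 0.4, 3.4]
grip_width: 0.175
```

```bash
python3 - <<'E'
from h import *
p,d=save('wrist','w17.png')
go(596.6,-272.5,118,20)
E
```

```text
t21.45 pos [ 596.3 -273.7  117.9] jaw 20.0 tilt 0.05 j6 -0.96 -> shift [ 1.   0.6 -0.1] yaw -0.025429965987640912 F [2.7 0.5 3.4] g 0.173
```

View pics/w17.png

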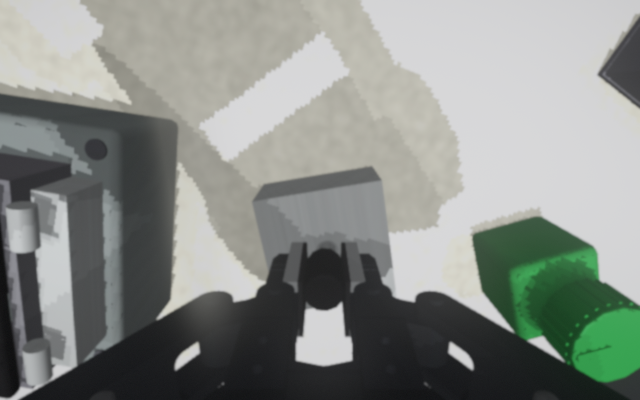

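{"name": "move_arm", "arguments": {"series": [[[0, 0, -10], 0, 0], [[0, 0, -25], 0, 0], [[0, 0, -45], 0, 0], [[0, 0, -85], 0, 0], [[0, 0, -125], 0, 0], [[0, 0, -165], 0, 0], [[0, 0, -165], 0, 0], [[0, 0, -165], 0, 0]]}}

```text
time_s: 22.45
eef_pos: [595.7, -273.5, 282.2]
ee_rot: [-0.001, 0.574, 0.819, -0.0]
force: [-0.3, 0.0, -0.3]
grip_width: 0.174
```

```bash
python3 - <<'E'
from h import *
p,d=save('wrist','w18.png');p,d=save('scene','s18.png')
cv2.imwrite('pics/s18c.png',cv2.resize(p[220:340,200:360],None,fx=4,fy=4,interpolation=cv2.INTER_CUBIC)[:,:,::-1])
go(570.9,87,283,20)
E
```

```text
t22.55 pos [ 595.7 -273.5  281.4] jaw 20.0 tilt 0.15 j6 -0.96 -> shift [347.3  99.8  -1. ] yaw -0.030927195769436366 F [ 0.9  0.1 -0. ] g 0.172
```

View pics/w18.png

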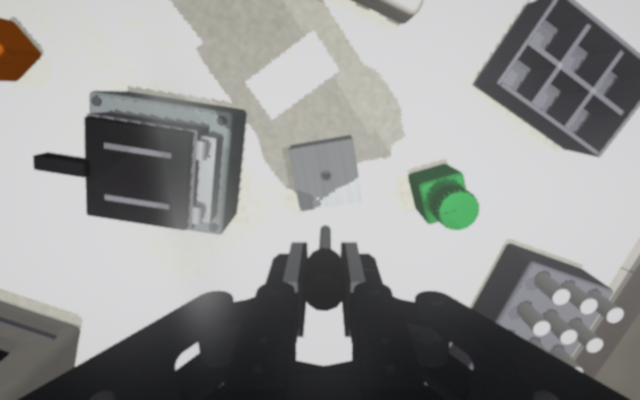

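View pics/s18c.png

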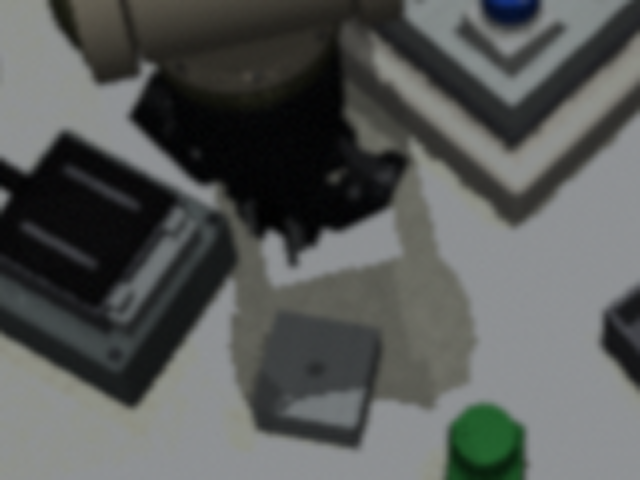

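{"name": "move_arm", "arguments": {"series": [[[43, 12.5, 0], 0, 0], [[87, 25, 0], 0, 0], [[130, 37.5, 0], 0, 0], [[174, 50, 0], 0, 0], [[217, 62.5, 0], 0, 0], [[260, 75, 0], 0, 0], [[304, 87.5, 0], 0, 0], [[347.3, 99.8, 0], 0, 0], [[347.3, 99.8, 0], 0, 0], [[347.3, 99.8, 0], 0, 0]]}}

```text
time_s: 23.8
eef_pos: [571.2, 86.3, 282.1]
ee_rot: [-0.0, 0.574, 0.819, -0.0]
force: [0.0, -0.2, -0.9]
grip_width: 0.176
```

```bash
python3 - <<'E'
from h import *
m=ctrl.camera_model('wrist');p,d=save('wrist','w19.png');P=cloud(m,d);np.savez('pics/w19.npz',p=p,P=P,d=d)
go(570.9,87,230,20)
E
```

```text
t23.85 pos [571.3  85.9 282.2] jaw 19.9 tilt 0.05 j6 -0.40 -> shift [ 1.1  0.  52.2] yaw -0.07833160555613006 F [ 0.2 -1.5 -0.5] g 0.173
```

View pics/w19.png

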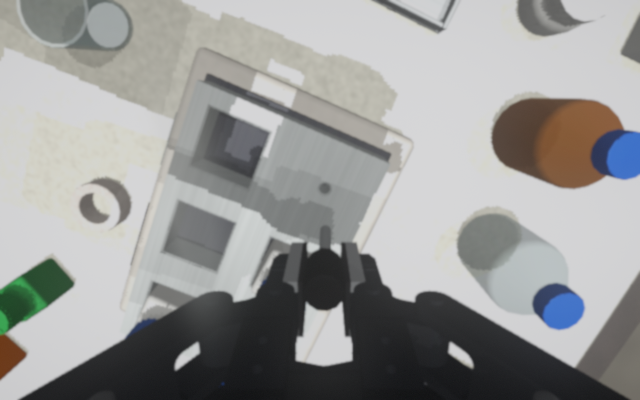

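```bash
python3 - <<'E'
from h import *
z=np.load('pics/w19.npz');P=z['P'];p=z['p'];d=z['d']
for v in range(224,256,3):
    r=P[v,315:336]; k=(r[:,2]>140)&(r[:,2]<250)
    if k.any(): print(v,np.nonzero(k)[0][[0,-1]]+315,np.round(r[k].mean(0),1))
g=p.astype(int).sum(2)[175:200,310:340]
mk=(g<g.mean()-60).astype(float)
ys,xs=np.nonzero(mk);print(xs.mean()+310,ys.mean()+175,len(xs))
m=ctrl.camera_model('wrist')
print('hole wrist',ray(m,xs.mean()+310,ys.mean()+175,96), P[188,335],P[188,325])
t=cv2.imread('pics/top0.png')[:,:,::-1]; g=t.astype(int).sum(2)[180:197,276:297]; mk=g<g.mean()-80
ys,xs=np.nonzero(mk); print(xs.mean()+276,ys.mean()+180,len(xs)); print('hole top',ray(ctrl.camera_model('top'),xs.mean()+276,ys.mean()+180,96))
cv2.imwrite('pics/c19.png',cv2.resize(p[170:300,260:390],None,fx=4,fy=4,interpolation=cv2.INTER_CUBIC)[:,:,::-1])
E
```

```text
227 [321 329] [571.6  90.2 174.2]
230 [320 330] [571.7  90.1 178.3]
233 [320 330] [571.7  90.  182.4]
236 [320 330] [571.6  90.2 187. ]
239 [319 330] [571.4  90.1 190.7]
242 [319 330] [571.3  90.2 194.8]
245 [319 330] [571.2  90.3 198.6]
248 [319 329] [569.1  95.5 214.4]
251 [315 334] [569.4  95.4 217.1]
254 [315 335] [569.5  95.6 220.1]
324.421568627451 187.9313725490196 102
hole wrist [571.07997116  90.98621422  96.        ] [578.39063566  94.0873656   95.99874617] [572.96938132  87.20083831  78.26795739]
285.4 188.4 15
hole top [569.95155548  88.24579927  96.        ]
```

View pics/c19.png

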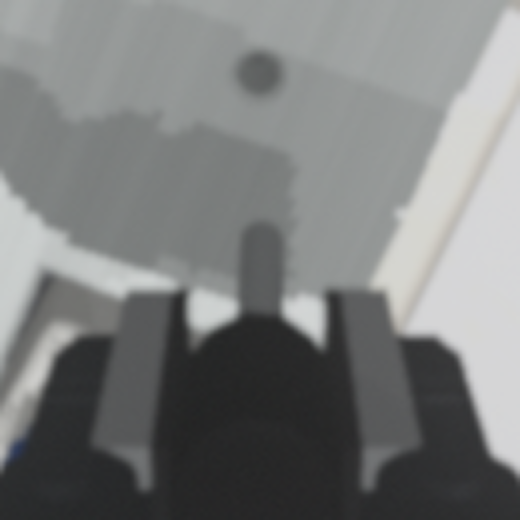

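```bash
python3 - <<'E'
from h import *
go(570.6,88.4,222,20)
E
```

```text
t23.85 pos [571.3  85.9 282.2] jaw 19.9 tilt 0.05 j6 -0.40 -> shift [ 2.5  0.2 60.2] yaw -0.07833160555613006 F [ 0.2 -1.5 -0.5] g 0.173
```

{"name": "move_arm", "arguments": {"series": [[[2.5, 0.2, 25], 0, 0], [[2.5, 0.2, 50], 0, 0], [[2.5, 0.2, 60], 0, 0], [[2.5, 0.2, 60], 0, 0], [[2.5, 0.2, 60], 0, 0]]}}

```text
time_s: 24.48
eef_pos: [571.0, 89.0, 223.6]
ee_rot: [0.001, 0.574, 0.819, 0.0]
force: [-0.2, 0.0, 0.6]
grip_width: 0.173
```

```bash
python3 - <<'E'
from h import *
m=ctrl.camera_model('wrist');p,d=save('wrist','w20.png');P=cloud(m,d)
for v in range(206,256,4):
    r=P[v,312:338]; k=(r[:,2]>100)&(r[:,2]<170)
    if k.any(): print(v,np.nonzero(k)[0][[0,-1]]+312,np.round(r[k].mean(0),1))
g=p.astype(int).sum(2)[190:235,300:350]
cv2.imwrite('pics/c20.png',cv2.resize(p[170:300,260:390],None,fx=4,fy=4,interpolation=cv2.INTER_CUBIC)[:,:,::-1])
go(570.6,88.4,181,20)
E
```

```text
226 [321 329] [571.8  92.7 113.9]
230 [320 330] [571.8  92.6 119.5]
234 [320 330] [571.7  92.9 125.8]
238 [319 330] [571.4  92.6 130.6]
242 [319 330] [571.3  92.9 136.3]
246 [319 330] [571.2  93.1 141.6]
250 [314 333] [569.   97.9 157.5]
254 [312 337] [569.4  97.8 160.9]
t24.52 pos [571.   89.1 223.6] jaw 20.0 tilt 0.10 j6 -0.40 -> shift [-0.5 -0.6 42.6] yaw -0.035526095942557845 F [ 0.7 -0.8 -0.5] g 0.171
```

View pics/c20.png

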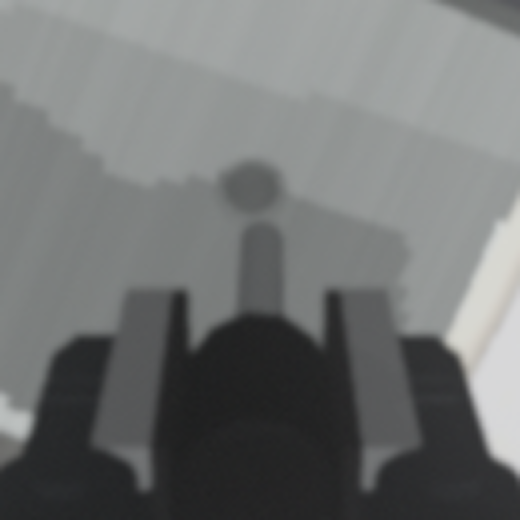

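```bash
python3 - <<'E'
from h import *
m=ctrl.camera_model('wrist')
s=ctrl.sense();q=s['ee_rot'];R=Ro.from_quat([q[1],q[2],q[3],q[0]]).as_matrix()
h=ray(m,322.5,216.7,96.)
# pin axis: shank surface - 2.4mm along tool x
for n,pt in(('surf tip',(571.8,92.7)),('surf hi',(571.25,93.0))):
    a=np.array(pt)-2.4*R[:2,0]; dd=h[:2]-a
    print(n,'axis',a,'hole',h[:2],'diff world',dd,'tool',R[:2,:2].T@dd)
o=-cv2.Rodrigues(np.array(m['rvec']))[0].T@np.array(m['tvec']).ravel(); print('cam',o, 'in tool',R.T@(o-s['eef_pos']))
E
```

```text
surf tip axis [572.61944737  90.44422884] hole [570.74879257  91.50531965] diff world [-1.8706548   1.06109081] tool [ 1.63603384 -1.39593913]
surf hi axis [572.06944737  90.74422884] hole [570.74879257  91.50531965] diff world [-1.3206548   0.76109081] tool [ 1.16627242 -0.98142337]
cam [547.45168913 156.46351001 293.20795595] in tool [ 71.27938421   1.00743488 -69.64953347]
```

{"name": "move_arm", "arguments": {"series": [[[1.0, -1.2, 0], 0, 0], [[1.0, -1.2, 6], 0, 0], [[1.0, -1.2, 10], 0, 0], [[1.0, -1.2, 10], 0, 0], [[1.0, -1.2, 10], 0, 0]]}}

```text
time_s: 25.15
eef_pos: [569.2, 89.8, 212.7]
ee_rot: [0.0, 0.574, 0.819, 0.0]
force: [1.2, 0.1, -0.3]
grip_width: 0.172
```

```bash
python3 - <<'E'
from h import *
m=ctrl.camera_model('wrist');p,d=save('wrist','w21.png');P=cloud(m,d)
for v in range(216,252,4):
    r=P[v,312:338]; k=(r[:,2]>94)&(r[:,2]<170)
    print(v,np.round(P[v,325],1),p[v,325])
cv2.imwrite('pics/c21.png',cv2.resize(p[185:285,275:375],None,fx=5,fy=5,interpolation=cv2.INTER_CUBIC)[:,:,::-1])
go(570.6,88.4,181,20)
E
```

```text
216 [568.7  96.5  95.3] [137 141 140]
220 [572.1  87.6  75.5] [100 102 102]
224 [572.3  87.   80.9] [93 95 95]
228 [569.7  93.8 106.4] [91 93 93]
232 [569.6  94.1 113.1] [91 93 93]
236 [569.4  94.4 119.3] [91 93 93]
240 [569.5  94.2 123.9] [90 91 92]
244 [569.3  94.5 129.4] [90 92 93]
248 [567.5  99.3 145.3] [63 63 64]
t25.20 pos [569.2  89.8 212.7] jaw 20.0 tilt 0.01 j6 -0.40 -> shift [-1.8  0.8 31.7] yaw -0.02634435479662045 F [ 0.6  0.5 -0.3] g 0.172
```

View pics/c21.png

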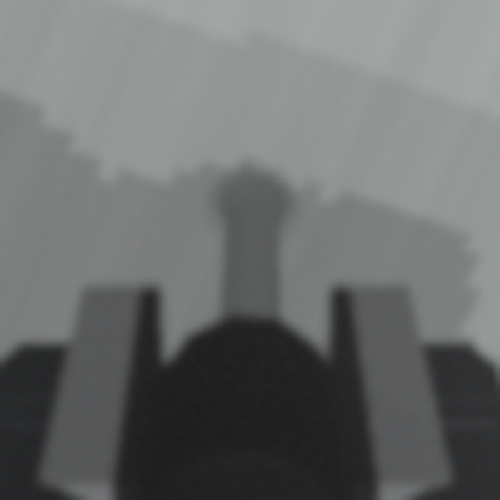

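```bash
python3 - <<'E'
from h import *
m=ctrl.camera_model('wrist')
s=ctrl.sense();q=s['ee_rot'];R=Ro.from_quat([q[1],q[2],q[3],q[0]]).as_matrix()
for v in (223,224,225): 
    h=ray(m,325.6,v,96.)
    a=np.array((569.5,94.2))-2.6*R[:2,0]; dd=h[:2]-a
    print('axis',a,'hole',h[:2],'tool',R[:2,:2].T@dd)
p=cv2.imread('pics/w21.png').astype(int).sum(2)
for v in range(214,236,2): print(v,p[v,312:340])
E
```

```text
axis [570.38812887  91.75639056] hole [570.44897961  92.89539402] tool [1.04970627 0.4462605 ]
axis [570.38812887  91.75639056] hole [570.65533892  92.33249804] tool [0.45017873 0.44792872]
axis [570.38812887  91.75639056] hole [570.8620584   91.76862174] tool [-0.15039319  0.44960058]
214 [443 443 442 443 440 440 441 440 439 440 441 443 443 445 446 445 443 441
 442 440 438 439 440 440 441 442 443 443]
216 [442 440 440 436 431 434 435 437 438 438 431 422 413 418 428 435 439 439
 441 438 440 440 441 440 440 441 441 444]
218 [431 425 412 396 387 390 399 402 404 397 376 354 347 355 371 384 395 407
 416 426 435 440 439 438 440 441 442 445]
220 [386 383 379 373 372 369 359 347 331 323 313 302 301 304 307 311 317 334
 353 380 405 425 434 433 426 428 433 437]
222 [374 373 371 370 363 347 329 310 294 287 289 289 289 287 286 285 285 287
 296 317 345 376 400 402 393 392 401 419]
224 [374 373 371 366 351 333 314 290 279 279 281 280 283 283 284 283 281 278
 278 287 308 332 354 370 378 380 393 416]
226 [371 374 371 365 350 335 311 284 274 271 271 272 274 277 277 279 277 277
 274 282 304 326 346 364 374 377 380 380]
228 [371 374 373 366 359 348 332 305 278 265 265 269 274 277 276 277 277 272
 276 295 323 339 353 365 374 374 374 371]
230 [374 374 374 373 366 362 350 325 289 265 265 268 274 275 278 274 272 275
 289 323 344 354 362 371 376 372 371 371]
232 [374 375 377 377 377 371 360 334 294 269 265 269 273 277 276 274 274 278
 298 334 359 369 374 374 372 368 369 371]
234 [374 377 377 379 378 377 366 333 292 268 266 271 275 277 275 276 276 277
 304 346 368 376 375 373 368 368 368 370]
```

{"name": "move_arm", "arguments": {"series": [[[0, 0.4, 4], 0, 0], [[0, 0.4, 8], 0, 0], [[0, 0.4, 10], 0, 0], [[0, 0.4, 10], 0, 0]]}}

```text
time_s: 25.7
eef_pos: [569.4, 90.0, 202.4]
ee_rot: [-0.0, 0.574, 0.819, -0.0]
force: [-0.5, 0.5, 0.0]
grip_width: 0.169
```

```bash
python3 - <<'E'
from h import *
go(570.6,88.4,181,20)
p,d=save('wrist','w22.png')
cv2.imwrite('pics/c22.png',cv2.resize(p[185:285,275:375],None,fx=5,fy=5,interpolation=cv2.INTER_CUBIC)[:,:,::-1])
E
```

```text
t25.70 pos [569.4  90.  202.4] jaw 20.0 tilt 0.02 j6 -0.40 -> shift [-1.9  0.6 21.4] yaw -0.021259436957834055 F [-0.5  0.5  0. ] g 0.169
```

View pics/c22.png

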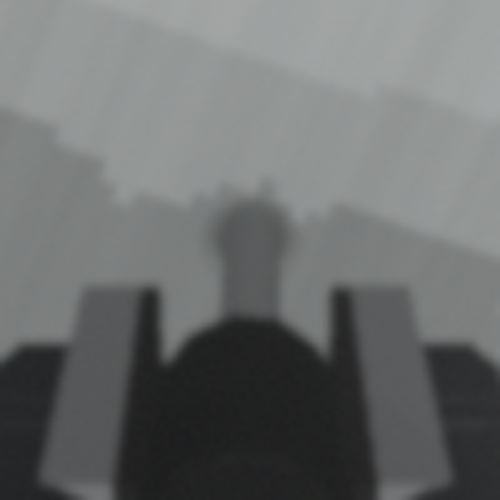

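{"name": "move_arm", "arguments": {"series": [[[0, 0, 5], 0, 0], [[0, 0, 10], 0, 0], [[0, 0, 15], 0, 0], [[0, 0, 19], 0, 0], [[0, 0, 21], 0, 0], [[0, 0, 21], 0, 0]]}}

```text
time_s: 26.5
eef_pos: [569.5, 90.0, 181.5]
ee_rot: [-0.0, 0.574, 0.819, -0.0]
force: [0.1, -1.0, -0.4]
grip_width: 0.167
```

```bash
python3 - <<'E'
from h import *
go(570.6,88.4,181,20)
E
```

```text
t26.50 pos [569.5  90.  181.5] jaw 20.0 tilt 0.01 j6 -0.40 -> shift [-1.8  0.5  0.5] yaw -0.024888020744072037 F [ 0.1 -1.  -0.4] g 0.167
```

{"name": "move_arm", "arguments": {"series": [[[0, 0, 1.5], 0, 0], [[0, 0, 2], 0, 0], [[0, 0, 2], 0, 0], [[0, 0, 0], 0, 0.45], [[0, 0, 0], 0, 0.45], [[0, 0, 0], 0, 0.45], [[0, 0, -40], 0, 0.45], [[0, 0, -80], 0, 0.45], [[0, 0, -80], 0, 0.45], [[0, 0, -80], 0, 0.45]]}}

```text
time_s: 27.75
eef_pos: [569.2, 90.0, 260.8]
ee_rot: [-0.001, 0.574, 0.819, -0.0]
force: [1.1, 0.1, -0.4]
grip_width: 0.452
```

```bash
python3 - <<'E'
from h import *
m=ctrl.camera_model('wrist');p,d=save('wrist','w23.png');P=cloud(m,d)
mk=(P[...,2]>125)&(P[...,2]<145)&(np.hypot(P[...,0]-571,P[...,1]-91)<15)
print(mk.sum(),np.nanmedian(P[mk],0))
z,zz=[],0
go(430,-200,300,20)
E
```

```text
625 [568.47312006  94.09656737 136.20982612]
t27.80 pos [569.1  89.9 260.4] jaw 20.0 tilt 0.12 j6 -0.40 -> shift [-224.9 -229.9  -39.3] yaw -0.026822477116510868 F [-1.1 -0.4 -0.6] g 0.447
```

View pics/w23.png

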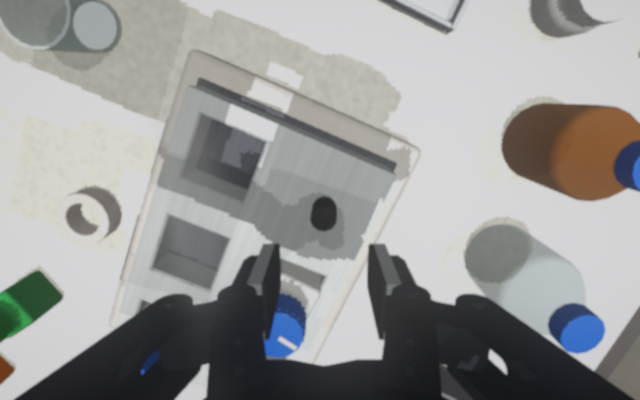

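```bash
python3 - <<'E'
from h import *
go(391,-323,230,101)
E
```

```text
t27.80 pos [569.1  89.9 260.4] jaw 20.0 tilt 0.12 j6 -0.40 -> shift [-327.3 -308.4   30.8] yaw -81.02682247711651 F [-1.1 -0.4 -0.6] g 0.447
```

{"name": "move_arm", "arguments": {"series": [[[-45, -42, 0], 10, 0.45], [[-90, -85, 0], 20, 0.45], [[-135, -127, 0], 30, 0.45], [[-180, -170, 0], 40, 0.45], [[-225, -212, 0], 50, 0.45], [[-270, -254, 0], 60, 0.45], [[-327, -308, 10], 70, 0.45], [[-327, -308, 20], 80, 0.45], [[-327, -308, 30], 90, 0.45], [[-327, -308, 30], 99, 0.45]]}}

```text
time_s: 29.05
eef_pos: [391.1, -322.4, 229.7]
ee_rot: [-0.002, 0.996, 0.093, -0.001]
force: [0.7, 0.2, -0.9]
grip_width: 0.451
```

{"name": "move_arm", "arguments": {"series": [[[0, 0, 0], 0, 0.45], [[0, 0, 0], 0, 0.45]]}}

```text
time_s: 29.3
eef_pos: [391.7, -322.4, 231.2]
ee_rot: [-0.0, 0.995, 0.097, -0.0]
force: [-0.2, -0.9, 0.3]
grip_width: 0.446
```

```bash
python3 - <<'E'
from h import *
go(391,-323,150,101)
m=ctrl.camera_model('wrist');p,d=save('wrist','w24.png');P=cloud(m,d);np.savez('pics/w24.npz',p=p,P=P)
t,dt=save('top','t24.png')
E
```

```text
t29.30 pos [ 391.7 -322.4  231.2] jaw -78.8 tilt 0.04 j6 0.46 -> shift [-0.8  0.5 81.2] yaw 0.15739298233168597 F [-0.2 -0.9  0.3] g 0.446
```

View pics/w24.png

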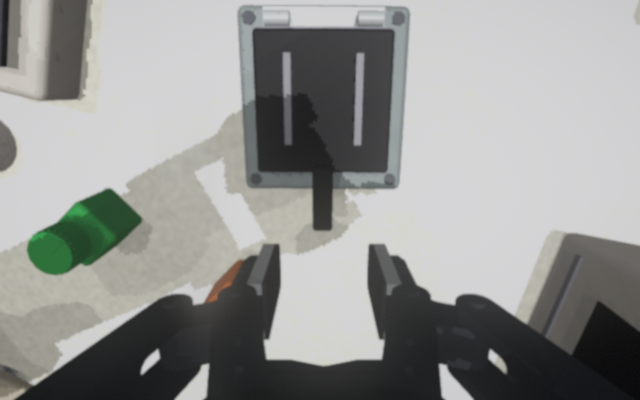

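View pics/t24.png

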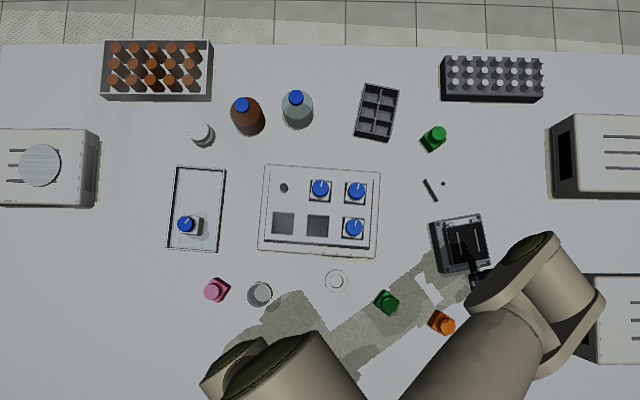

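```bash
python3 - <<'E'
from h import *
z=np.load('pics/w24.npz');P=z['P']
s=ctrl.sense();q=s['ee_rot'];R=Ro.from_quat([q[1],q[2],q[3],q[0]]).as_matrix()
T=(P-s['eef_pos'])@R
mk=(P[...,2]>84)&(P[...,2]<112)
sub=np.zeros_like(mk);sub[120:236,240:400]=1;mk&=sub
Q=T[mk];Z=P[mk][:,2]
tab=Q[np.abs(Q[:,1])<15]
for x0 in range(-30,60,5):
    k=(Q[:,0]>=x0)&(Q[:,0]<x0+5)
    if k.any(): print(x0,k.sum(),'y',np.percentile(Q[k,1],[2,98]).round(1),'z',np.percentile(Z[k],[5,50,95]).round(1))
print('xmin',tab[:,0].min())
# whole cover rect
w=(P[...,2]>90)&(P[...,2]<100); w[236:]=0
r=cv2.minAreaRect(P[w][:,:2].astype(np.float32)); print(r)
E
```

```text
-10 41 y [-7.2  3.4] z [ 99.8 101.5 103. ]
-5 157 y [-7.7  3.8] z [100.8 101.8 102.9]
0 157 y [-7.6  3.8] z [100.6 102.  102.8]
5 156 y [-7.6  3.7] z [100.6 101.9 103.2]
10 168 y [-7.6  4.3] z [100.2 101.9 102.8]
15 175 y [-7.5  4.3] z [100.3 101.8 102.9]
20 175 y [-7.5  4.2] z [100.3 101.9 102.9]
25 652 y [-38.8  36.2] z [ 87.2  94.9 102.6]
30 1122 y [-38.6  35.7] z [ 94.1  95.3 101.5]
35 1075 y [-38.7  35.5] z [94.1 95.2 96.3]
40 1153 y [-38.6  35.8] z [94.1 95.2 96.4]
45 1150 y [-38.8  35.6] z [94.  95.2 97.3]
50 1130 y [-38.7  35.8] z [94.1 95.3 97.3]
55 929 y [-38.6  35.5] z [94.1 95.3 97.3]
xmin -7.243821544812343
((445.363037109375, -310.4113464355469), (124.4195785522461, 78.51715850830078), 10.576160430908203)
```

{"name": "move_arm", "arguments": {"series": [[[0, 0, 30], 0, 0.45], [[0, 0, 60], 0, 0.45], [[0, 0, 80], 0, 0.45], [[0, 0, 80], 0, 0.45], [[0, 0, 80], 0, 0.05], [[0, 0, 80], 0, 0.05], [[0, 0, 80], 0, 0.05], [[0, 0, 80], 0, 0.05], [[0, 0, 80], 0, 0.05]], "force": 20}}

```text
time_s: 30.52
eef_pos: [391.8, -321.7, 152.6]
ee_rot: [-0.001, 0.995, 0.096, 0.0]
force: [-0.6, 7.6, 6.7]
grip_width: 0.136
```

```bash
python3 - <<'E'
from h import *
go(391.7,-322.4,151,101)
m=ctrl.camera_model('wrist');p,d=save('wrist','w25.png')
import numpy as np
for th in np.arange(0,1.96,.15):
    x=-109.5*np.cos(th)+6*np.sin(th); z=109.5*np.sin(th)+6*np.cos(th)
    print('%.2f'%th,'tx %.1f tz %.1f'%(x+109.5,-(z-6)))
E
```

```text
t30.52 pos [ 391.8 -321.7  152.6] jaw -79.0 tilt 0.09 j6 0.46 -> shift [-0.2  0.6  1.6] yaw -0.002839419086825501 F [-0.6  7.6  6.7] g 0.136
0.00 tx 0.0 tz -0.0
0.15 tx 2.1 tz -16.3
0.30 tx 6.7 tz -32.1
0.45 tx 13.5 tz -47.0
0.60 tx 22.5 tz -60.8
0.75 tx 33.5 tz -73.0
0.90 tx 46.1 tz -83.5
1.05 tx 60.2 tz -92.0
1.20 tx 75.4 tz -98.2
1.35 tx 91.4 tz -102.2
1.50 tx 107.7 tz -103.7
1.65 tx 124.1 tz -102.7
1.80 tx 140.2 tz -99.3
1.95 tx 155.6 tz -93.5
```

View pics/w25.png

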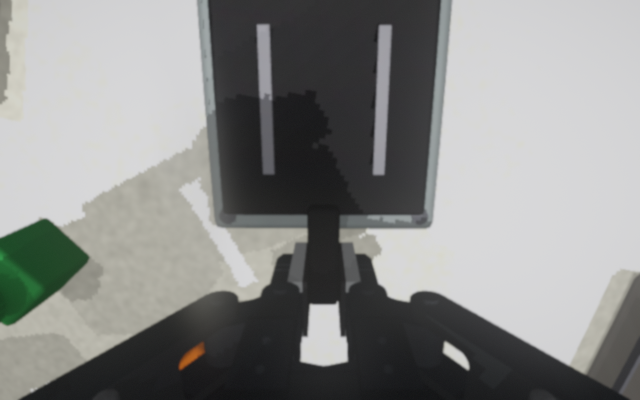

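{"name": "move_arm", "arguments": {"series": [[[2.1, -0.8, -16.3], 0, 0.05], [[6.7, -0.8, -32.1], 0, 0.05], [[13.5, -0.8, -47], 0, 0.05], [[22.5, -0.8, -60.8], 0, 0.05], [[33.5, -0.8, -73], 0, 0.05], [[46.1, -0.8, -83.5], 0, 0.05], [[46.1, -0.8, -83.5], 0, 0.05]]}}

```text
time_s: 31.45
eef_pos: [437.5, -312.7, 236.0]
ee_rot: [0.0, 0.995, 0.096, 0.0]
force: [-0.9, 4.2, 4.6]
grip_width: 0.131
```

```bash
python3 - <<'E'
from h import *
go(391.7,-322.4,151,101)
p,d=save('scene','s26.png');cv2.imwrite('pics/c26.png',cv2.resize(p[190:340,130:330],None,fx=3,fy=3,interpolation=cv2.INTER_CUBIC)[:,:,::-1])
E
```

```text
t31.45 pos [ 437.5 -312.7  236. ] jaw -79.0 tilt 0.06 j6 0.54 -> shift [-46.8   0.7  85. ] yaw 0.03831708678188761 F [-0.9  4.2  4.6] g 0.131
```

View pics/c26.png

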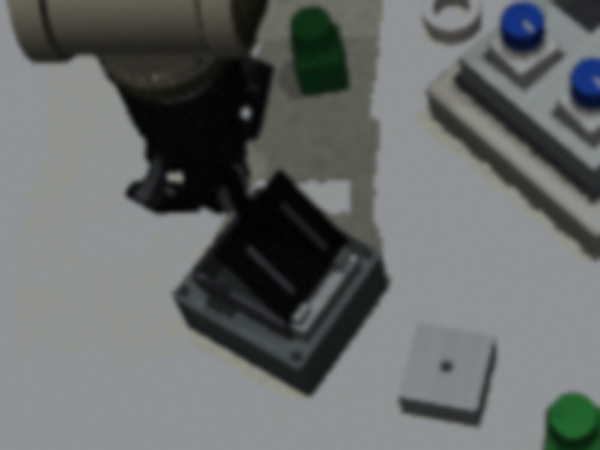

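{"name": "move_arm", "arguments": {"series": [[[14.1, 0, -8.5], 0, 0.05], [[29.3, 0, -14.7], 0, 0.05], [[45.3, 0, -18.7], 0, 0.05], [[61.6, 0, -20.2], 0, 0.05], [[78, 0, -19.2], 0, 0.05], [[94.1, 0, -15.8], 0, 0.05], [[104.5, 0, -12.1], 0, 0.05], [[104.5, 0, -12.1], 0, 0.05]]}}

```text
time_s: 32.5
eef_pos: [539.8, -293.2, 247.3]
ee_rot: [0.0, 0.995, 0.096, 0.0]
force: [1.1, 1.6, 2.7]
grip_width: 0.13
```

```bash
python3 - <<'E'
from h import *
go(391.7,-322.4,151,101)
p,d=save('scene','s27.png');cv2.imwrite('pics/c27.png',cv2.resize(p[190:340,130:330],None,fx=3,fy=3,interpolation=cv2.INTER_CUBIC)[:,:,::-1])
E
```

```text
t32.50 pos [ 539.8 -293.2  247.3] jaw -79.0 tilt 0.06 j6 0.69 -> shift [-151.     0.4   96.1] yaw -0.00237769328944637 F [1.1 1.6 2.7] g 0.130
```

View pics/c27.png

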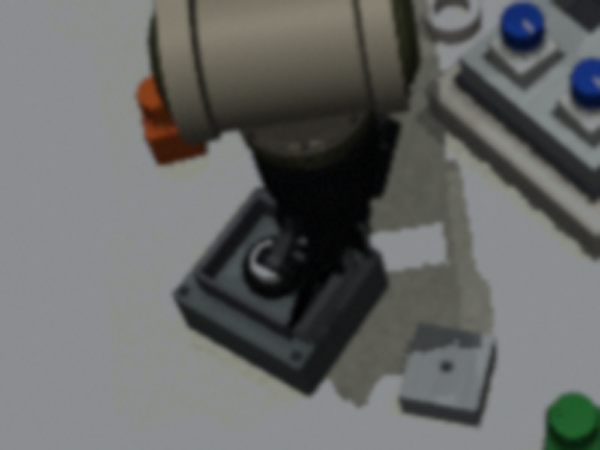

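{"name": "move_arm", "arguments": {"series": [[[0, 0, 0], 0, 0.45], [[0, 0, 0], 0, 0.45], [[0, 0, 0], 0, 0.45], [[0, 0, -30], 0, 0.45], [[0, 0, -60], 0, 0.45], [[-60, 0, -60], 0, 0.45], [[-110, 0, -60], 0, 0.45], [[-150, 0, -60], 0, 0.45], [[-150, 0, -60], 0, 0.45]]}}

```text
time_s: 33.67
eef_pos: [390.5, -322.2, 307.7]
ee_rot: [0.0, 0.996, 0.094, 0.0]
force: [0.0, 0.6, 0.5]
grip_width: 0.449
```

```bash
python3 - <<'E'
from h import *
go(457.3,-309.8,180,101)
m=ctrl.camera_model('wrist');p,d=save('wrist','w28.png');P=cloud(m,d);np.savez('pics/w28.npz',p=p,P=P)
p,d=save('scene','s28.png');cv2.imwrite('pics/c28.png',cv2.resize(p[190:340,130:330],None,fx=3,fy=3,interpolation=cv2.INTER_CUBIC)[:,:,::-1])
E
```

```text
t33.67 pos [ 390.5 -322.2  307.7] jaw -79.2 tilt 0.03 j6 0.46 -> shift [ 67.9   0.3 127.7] yaw -0.18386313087228245 F [0.  0.6 0.5] g 0.449
```

View pics/w28.png

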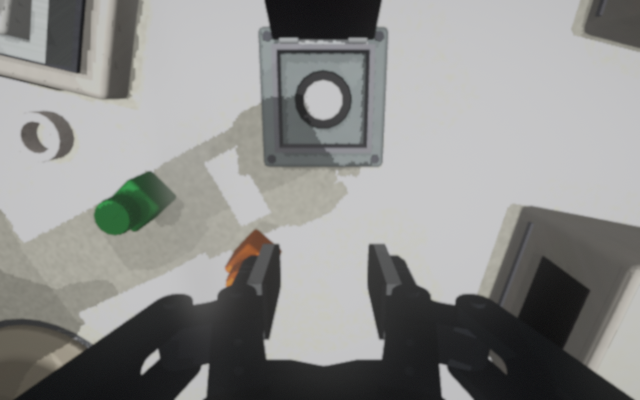

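View pics/c28.png

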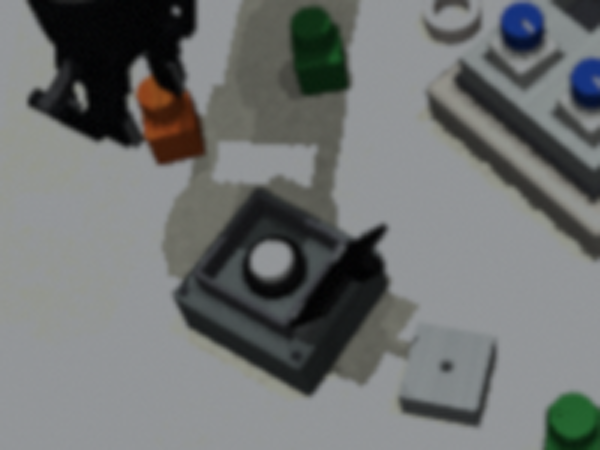

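```bash
python3 - <<'E'
from h import *
print(ray(ctrl.camera_model('wrist'),323,99,82))
t,d=save('top','t29.png');m=ctrl.camera_model('top')
cv2.imwrite('pics/t29c.png',cv2.resize(t[190:300,400:520],None,fx=5,fy=5,interpolation=cv2.INTER_CUBIC)[:,:,::-1])
go(457.3,-310.3,190,101)
E
```

```text
[ 460.52197206 -307.65307079   82.        ]
t33.83 pos [ 392.7 -321.7  307.3] jaw -79.0 tilt 0.03 j6 0.46 -> shift [ 65.5   1.1 117.3] yaw -0.010895919277686517 F [-0.3 -0.4  0.5] g 0.449
```

View pics/t29c.png

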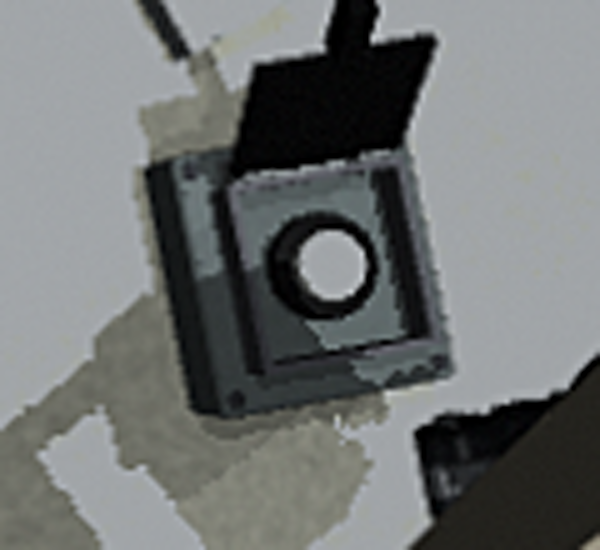

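{"name": "move_arm", "arguments": {"series": [[[20, 0.8, 0], -10, 0], [[45, 0.8, 0], -20, 0], [[66.5, 0.8, 20], -30, 0], [[66.5, 0.8, 40], -40, 0], [[66.5, 0.8, 60], -50, 0], [[66.5, 0.8, 80], -60, 0], [[66.5, 0.8, 100], -70, 0], [[66.5, 0.8, 117], -80, 0], [[66.5, 0.8, 117], -90, 0], [[66.5, 0.8, 117], -90, 0]]}}

```text
time_s: 35.08
eef_pos: [458.4, -309.4, 189.8]
ee_rot: [-0.0, 0.636, 0.771, 0.0]
force: [0.9, 0.5, -0.3]
grip_width: 0.001
```

```bash
python3 - <<'E'
from h import *
go(458.3,-310.1,149,11)
m=ctrl.camera_model('wrist');p,d=save('wrist','w30.png');P=cloud(m,d)
p,d=save('scene','s30.png');cv2.imwrite('pics/c30.png',cv2.resize(p[190:340,130:330],None,fx=3,fy=3,interpolation=cv2.INTER_CUBIC)[:,:,::-1])
E
```

```text
t35.08 pos [ 458.4 -309.4  189.8] jaw 11.0 tilt 0.02 j6 -1.00 -> shift [-0.7 -0.2 40.8] yaw -0.04564888897215269 F [ 0.9  0.5 -0.3] g 0.001
```

View pics/w30.png

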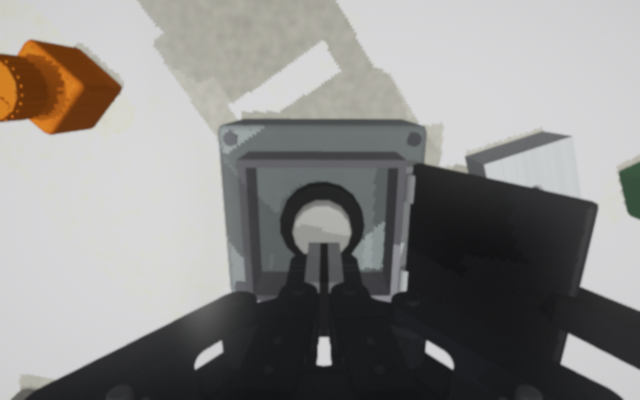

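View pics/c30.png

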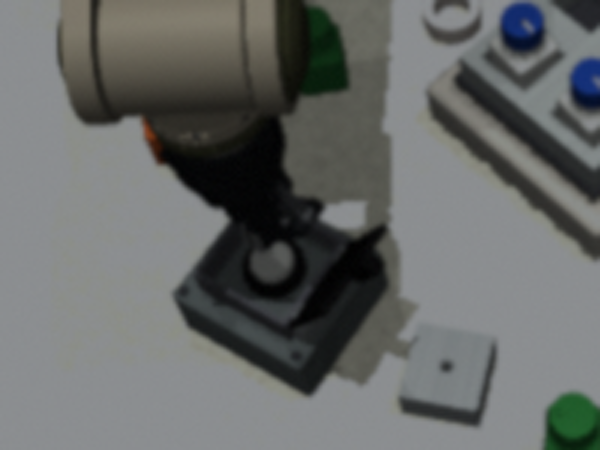

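{"name": "move_arm", "arguments": {"series": [[[-0.7, 0, 15], 0, 0], [[-0.7, 0, 27], 0, 0], [[-0.7, 0, 33], 0, 0], [[-0.7, 0, 33], 0, 0]]}}

```text
time_s: 35.67
eef_pos: [457.6, -310.3, 156.8]
ee_rot: [-0.001, 0.636, 0.771, 0.0]
force: [-1.2, 1.1, 2.1]
grip_width: 0.002
```

```bash
python3 - <<'E'
from h import *
go(458.3,-310.1,149,11)
m=ctrl.camera_model('wrist');p,d=save('wrist','w31.png')
E
```

```text
t35.67 pos [ 457.6 -310.3  156.8] jaw 11.0 tilt 0.07 j6 -1.00 -> shift [0.1 0.7 7.8] yaw -0.04131277630773411 F [-1.2  1.1  2.1] g 0.002
```

View pics/w31.png

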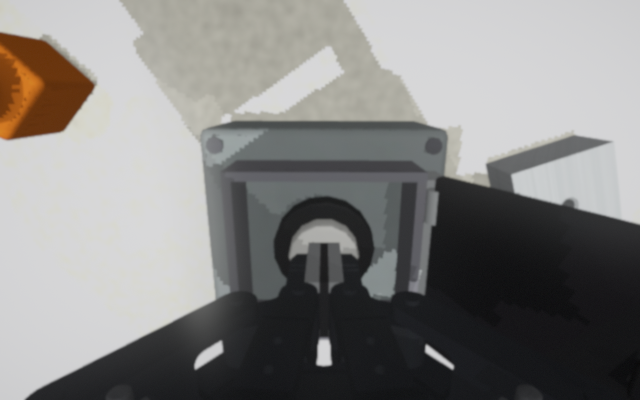

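{"name": "move_arm", "arguments": {"series": [[[0, 0, 3], 0, 0], [[0, 0, 6], 0, 0], [[0, 0, 7], 0, 0], [[0, 0, 7], 0, 0]]}}

```text
time_s: 36.22
eef_pos: [458.0, -310.7, 152.4]
ee_rot: [0.001, 0.636, 0.772, -0.0]
force: [-6.1, 5.3, 20.7]
grip_width: 0.002
```

```bash
python3 - <<'E'
from h import *
go(458.3,-310.1,149,11)
E
```

```text
t36.23 pos [ 458.  -310.7  152.4] jaw 11.0 tilt 0.10 j6 -1.00 -> shift [0.5 0.4 3.4] yaw -0.013348615831844768 F [-6.1  5.3 20.7] g 0.002
```

```bash
python3 - <<'E'
from h import *
p,d=save('scene','s32.png');cv2.imwrite('pics/c32.png',cv2.resize(p[230:320,180:280],None,fx=6,fy=6,interpolation=cv2.INTER_CUBIC)[:,:,::-1])
p,d=save('wrist','w32.png')
print(ctrl.sense()['wrist_torque'],ctrl.sense()['force'])
E
```

```text
[1.02042455 1.15770338 0.01592862] [-6.65089502  4.44556336 21.43789262]
```

View pics/c32.png

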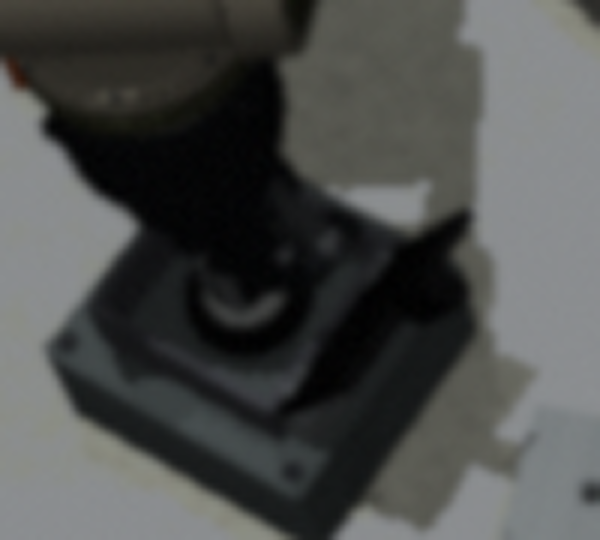

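View pics/w32.png

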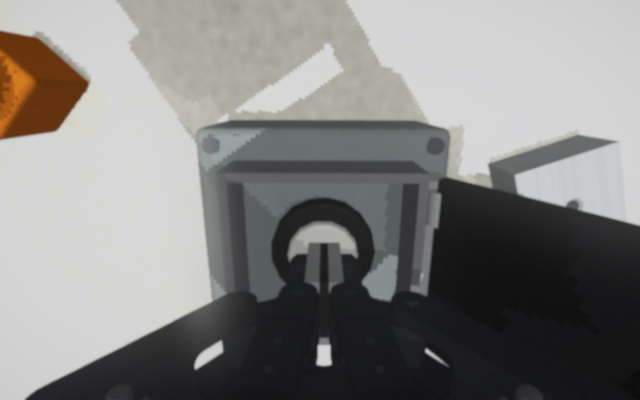

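{"name": "move_arm", "arguments": {"series": [[[0, 0, 0], 0, 0], [[0, 0, -15], 0, 0], [[0, 0, -50], 0, 0], [[0, 0, -100], 0, 0], [[-60, -40, -110], 0, 0], [[-110, -90, -110], 0, 0], [[-110, -90, -110], 0, 0], [[-110, -90, -110], 0, 0], [[-110, -90, -110], 0, 0]]}}

```text
time_s: 37.45
eef_pos: [391.2, -434.4, 260.1]
ee_rot: [-0.0, 0.636, 0.772, 0.0]
force: [0.5, 0.4, 0.0]
grip_width: 0.002
```

```bash
python3 - <<'E'
from h import *
go(458.3,-310.1,149,11)
p,d=save('scene','s33.png')
cv2.imwrite('pics/c33.png',cv2.resize(p[100:340,180:460],None,fx=2.5,fy=2.5,interpolation=cv2.INTER_CUBIC)[:,:,::-1])
p,d=save('top','t33.png');m=ctrl.camera_model('top');P=cloud(m,d)
lines(p,P);caps(p,P)
b=(P[...,2]>70)&(P[...,2]<90)&(np.hypot(P[...,0]-458,P[...,1]+310)<10);print('button z',np.median(P[b][:,2]) if b.any() else None,b.sum())
b=(P[...,2]>120)&(P[...,2]<150)&(np.hypot(P[...,0]-570,P[...,1]-89)<12);print('pin head',np.median(P[b],0) if b.any() else None)
Q=P[150:265,150:240].reshape(-1,3);s=Q[(Q[:,2]>14)&(Q[:,2]<30)];print('tray',cv2.minAreaRect(s[:,:2].astype(np.float32)))
E
```

```text
t37.45 pos [ 391.2 -434.4  260.1] jaw 11.1 tilt 0.03 j6 -1.23 -> shift [109.1  89.6 111.2] yaw 0.05662740912804054 F [0.5 0.4 0. ] g 0.002
line px [321. 183.] n 10 world [573.8  10. ] ang -15.6 LxW [15.2  2.7]
line px [355. 223.] n 10 world [493.1 -60.7] ang -18.2 LxW [12.5  3.2]
cap px [295.  97.] area 188 ztop 130.2 circ [766.4  68.8] 16.3 mean [766.2  68.8 130.3]
cap px [241. 105.] area 179 ztop 130.0 circ [747.6 186.2] 16.1 mean [747.  186.3 130.1]
cap px [320. 188.] area 209 ztop 148.4 circ [565.8  12.2] 16.6 mean [565.6  12.4 148.6]
cap px [356. 191.] area 209 ztop 148.5 circ [561.3 -62.5] 16.8 mean [560.5 -62.8 148.8]
cap px [185. 224.] area 202 ztop 86.1 circ [491.6 309.3] 17.0 mean [490.8 309.1  86.3]
cap px [354. 227.] area 206 ztop 148.5 circ [486.  -58.7] 16.5 mean [484.9 -58.3 148.5]
button z 86.61939153216704 65
pin head [568.41677744  89.55920814 136.60459627]
tray ((531.2117919921875, 307.56634521484375), (121.40310668945312, 198.86082458496094), 86.04132080078125)
```

View pics/c33.png

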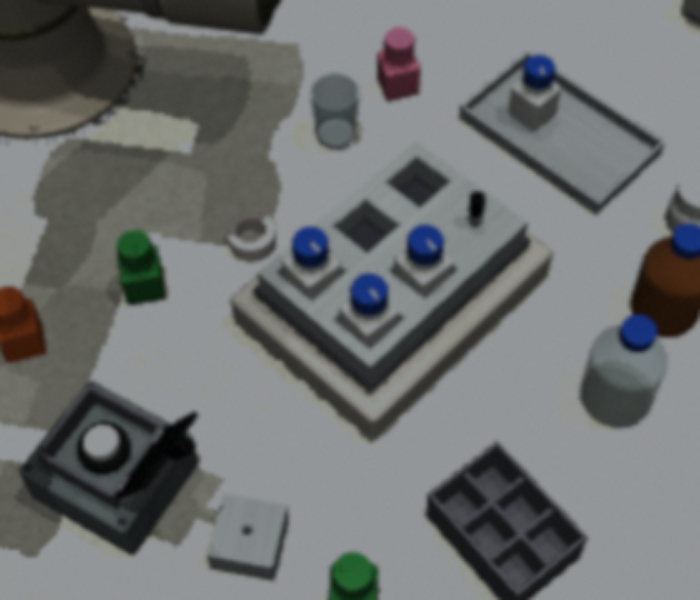

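View pics/t33.png

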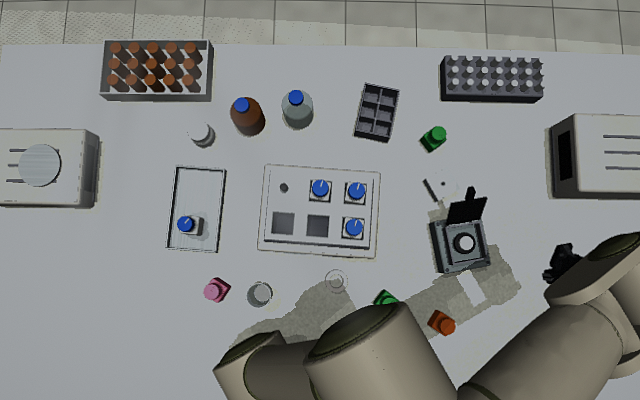

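```bash
python3 - <<'E'
from h import *
z=np.load('pics/w28.npz');P=z['P'];p=z['p']
print('row'); 
for u in range(270,380,5): print(u,p[99,u],np.round(P[99,u],1))
E
```

```text
row
270 [ 98 104 104] [ 449.8 -262.8   59.6]
275 [91 91 96] [ 451.5 -270.7   87.4]
280 [55 55 57] [ 451.6 -272.4   67.8]
285 [95 99 99] [ 452.2 -275.8   60.2]
290 [ 96 102 102] [ 453.  -279.9   59.2]
295 [54 57 57] [ 454.2 -285.4   74.5]
300 [39 40 40] [ 455.  -289.5   75.5]
305 [183 183 184] [ 455.9 -294.1   85.7]
310 [197 197 199] [ 456.7 -298.    85.3]
315 [197 197 199] [ 457.4 -302.    86.9]
320 [197 197 199] [ 458.2 -305.9   85.1]
325 [197 198 199] [ 458.9 -309.8   85.5]
330 [197 197 199] [ 459.7 -313.7   86.8]
335 [197 197 198] [ 460.4 -317.6   86.4]
340 [193 193 194] [ 461.2 -321.5   86.7]
345 [71 70 71] [ 462.  -326.2   74.5]
350 [68 70 70] [ 462.8 -330.2   74.8]
355 [143 150 151] [ 463.7 -335.7   59. ]
360 [140 147 148] [ 464.5 -339.9   60.1]
365 [66 67 69] [ 465.3 -343.4   66.6]
370 [146 147 152] [ 465.7 -344.9   87.4]
375 [142 149 150] [ 467.  -352.7   60.4]
```

```bash
python3 - <<'E'
from h import *
# profile from frames during press (w31 before, w32 pressed): button vs ring depth
for n in ('w30','w31','w32'):
    p=cv2.imread('pics/%s.png'%n); cv2.imwrite('pics/%s_c.png'%n,cv2.resize(p[180:310,250:400],None,fx=5,fy=4.5,interpolation=cv2.INTER_CUBIC))
E
```

```text
(no output)
```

View pics/w31_c.png

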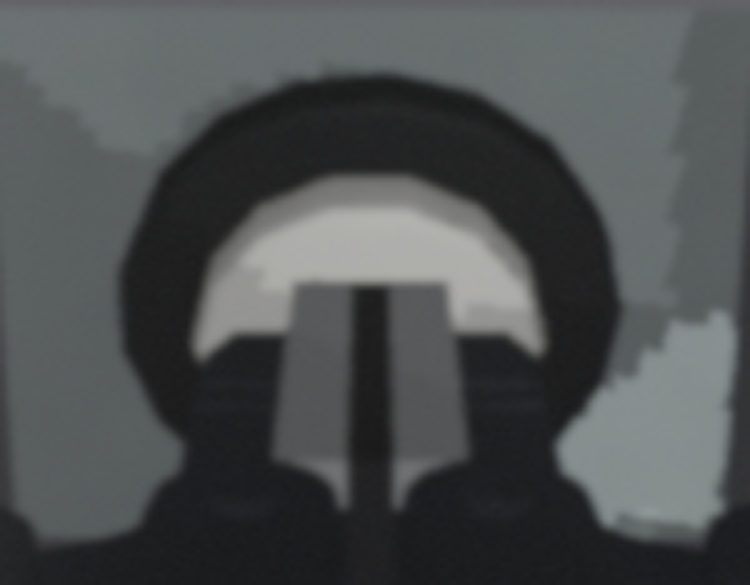

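View pics/w32_c.png

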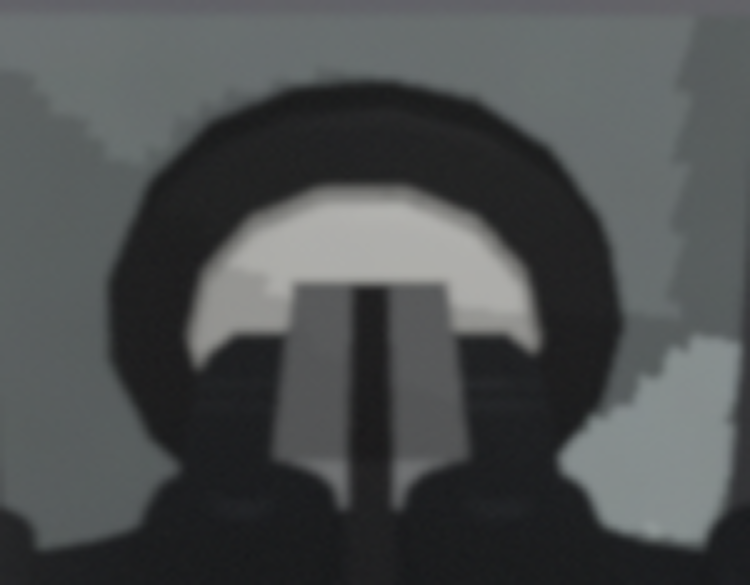

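```bash
python3 -c "
from rig import ctrl
print(ctrl.finish_job())"
```

```text
the job is handed in; nothing more can be done
None
```

The job is done and handed in at about 38 s of the 210 s; no verdict was reported.

- **Caps:** The rack held four bottles, and I turned each cap clockwise by 60° of grip, past its stop. Three caps turned about 14–17° including the play of the bottle in its pocket, so they are sound. The cap at pocket (-38, 0) turned about 39°, so it was loose.
- **Loose bottle:** It stands upright in the rework tray, with its cap top at 86 mm as expected on the tray floor.
- **Lock pin:** It is home in the rack's hole. The head's top measures 136.6 mm against 137 mm when fully home.
- **Cover:** It is thrown back and stays open by itself in the last pictures.
- **Button:** I pressed it to its stop (21 N against the 5 N spring, about 6 mm of travel) and let go. It came back out.
- **Bench:** In the last pictures the bystanders look where they were, and the tray has not moved. The arm stands clear of everything.

**Readings that disagreed:**
- The wrist camera read about 2 mm too far towards +y compared with the arm and the top camera. I corrected for this, and set the pin in its hole by the wrist view alone.
- The button's top measured about 86 mm, not the 82 mm in the description. I judged the press by travel and force instead.

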